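# Put the laundry counter in order and shut the tablet tin in the child-safe box

### The job

Put the laundry things away, in whatever order suits you: the scrubbing brush lying lengthwise in the long tray, the soap bar flat in the soap dish, the measuring cup standing upright in the small round dish, and the round tin of detergent tablets standing upright inside the round collar in the child-safe box. The box has a hinged clear guard: lift it, put the tin in and lower the guard until it is fully closed.

Things in the scene. Friction and masses are not known exactly. Their poses are not given: they have to be found in the camera images.
- tin: closed round metal tin of detergent tablets, diameter 60, height 50, about 180 g, silver with a grey disc on its lid, loose, upright on the counter. All in mm. Origin: centre of the underside, z up.
- cup: small white plastic measuring cup, plain open cylinder without handle, outer diameter 40, height 50, wall 3, loose, upright with its mouth up. All in mm. Origin: centre of the underside, z up.
- brush: wooden scrubbing brush lying on its bristles, 105 (own x) x 40 (own y) x 42 high; the upper 22 is the brown wooden back, the lower 20 stiff pale bristles (rigid), loose. All in mm. Origin: centre of the underside, z up.
- soap: plain off-white bar of laundry soap, 72 (own x) x 46 (own y) x 32 high, loose. All in mm. Origin: centre of the underside, z up.
- brush_tray: long dark steel tray fixed to the counter, inside 129 (own x) x 62 (own y), rim walls 4 thick, rim top 9 above the counter, floor top 3 above the counter. All in mm. Origin: centre of the underside, at counter height.
- soap_dish: rectangular white ceramic dish fixed to the counter, inside 94 (own x) x 68 (own y), rim walls 4 thick, rim top 9 above the counter, floor top 3 above the counter. All in mm. Origin: centre of the underside, at counter height.
- cup_dish: small round white ceramic dish fixed to the counter, inner diameter 58, outer 66, rim top 9 above the counter, floor top 3 above the counter. All in mm. Origin: centre of the underside, at counter height.
- box: white child-safe box fixed to the counter, outside 130 (own x) x 160 (own y) x 66 mm high, walls 6, floor top 6 above the counter; mid-floor a grey round collar, inner diameter 82, outer 90, 6 high. The clear guard is its lid, hinged along the top of the +x wall (line along own y at x = +65, z = 66). Origin: centre of the underside, at counter height; its -x side faces roughly the robot.
- guard (a joint): hinge angle of the clear guard in rad: 0 closed (lying on the box), grows as its handle side is lifted, up to 1.8; 1.57 is upright. Stiff hinge: it stays at any angle, and takes about 1 to 2 N at the handle to move. It may start slightly ajar.
- guard_handle (a point): middle of the guard's handle: round steel bar, diameter 10 mm, length 90 along the box's own y, standing out 45 beyond the guard's free edge in the guard's plane. Guard closed: 70 above the counter, 110 from the box's centre towards its -x. It turns about the hinge line at 175 distance (4 above it when closed).
There are look-alikes about, which are no part of the job. What is shaped like the soap but purple is not meant.

How it is judged:
By the outcome, as a careful person would: the job done as asked, in the order asked, and still so for the second after the job is handed in, with the robot touching nothing.
It also fails if it takes over 131 s, if anything falls off the work surface, if the arm or the gripper's body presses on something with over 40 N, if the wrist force passes 120 N, or if a joint passes its speed limit or range.

### The arm

A 6-joint arm with a two-finger parallel gripper is mounted at the origin on the work surface. World frame = base frame: x ahead of the robot, y to its left, z up, the work surface at z = 0. Lengths are in m, angles in degrees, forces in N, time in s.
With the tool pointing down it reaches from about 0.3 to 0.75 m from the base axis. Payload 8.5 kg.
Tool frame: the origin (TCP) lies midway between the tips of the shut fingers; the grasp point (between the pads) lies 19 mm behind it; z points along the fingers, y is the line along which they close (so a half turn about z gives the same grasp; the last joint's range is limited). The gripper opens to 85 mm and grips with 20 to 120 N. Pads are 22 mm wide; open, the fingers measure 114 mm over their backs; the gripper's body (76 mm by 85 mm) begins 54 mm behind the grasp point. The pads swing forward as they close: fully open they stand 13 mm farther back than shut.
Start: joints at [-89.227, 21.807, 74.336, -0, 83.858, -12.336], TCP at [0.125, -0.536, 0.231] pointing down, gripper open.
Joint ranges: [-178.18, 178.18], [-50.72, 133.34], [12.68, 142.11], [-81.47, 261.47], [9.98, 163.14], [-165.26, 165.26]. Speed limits (degrees/s): [136.94, 136.94, 180, 180, 180, 180].

### API

Orientations are given as a 3x3 rotation matrix whose columns are the frame's x, y, z axes.
In Python, from rig import env, get_image, close_job gives the robot as it stands.
- The arm moves only by the tool step_arm, never from a script. Its argument "targets" is a list of rows, each a list of 2 entries, a list of its own where there are three numbers: the shift along the tool's x, y, z as a fraction of full scale, then the turn, a rotation vector about the tool's x, y, z as a fraction of full scale. In form: [[[x, y, z], [wx, wy, wz]], ...]. A call has 1 to 10 rows; each row is the pose to reach, as a shift and turn from the pose commanded when the call began, along the tool's axes at that moment; what a row does not reach only later rows make up. Full scale, the value 1, is 0.3 m for a shift and 45 degrees for a turn. A row lasts 1/12 s, in which the tool goes at most 41.7 mm and 7.16 degrees, less where a joint would pass 70% of its speed; a pose out of reach is approached as far as the arm can. A call with a number of a shift or a turn outside -1 to 1 is refused whole. A call with a gripper value outside its range is refused whole. "jaw" is the finger opening in mm, from 0 to 85.4, set as the call begins (left out, the last holds). The fingers move at their own pace and stop on an object; "grip_force" is the grip in N (left out, the last holds). Time passes only in rows, so rows that repeat a pose let the fingers close. It gives the time, the measured TCP pose, the force, the opening and the grip force at its end, in the units of the state.
- env.observe(): the state, without advancing time (a new reading comes with each control period).
- get_image(name): name is "side" or "top"; returns a dict with "img" (480x640x3 uint8, red, green, blue), "z_map" (480x640 float32, m along the optical axis (not along the pixel's ray), 0 where there is no reading), "intrinsics" (3x3 intrinsics, pixels), "rvec" (rotation vector, rad) and "tvec" (3), from world to camera coordinates, as OpenCV has them. Camera axes: x right, y down, z forward; pixel columns grow to the right and rows downward; lengths in m; the calibration is good to about 2 mm. A picture is of the moment at which its call begins.
- close_job(): hands the job in; it is judged then, once.
The state is a dict: "time_s": time; "q": joint angles; "qvel": joint speeds; "joint_efforts": joint torques, N m; "position": TCP position; "tool_rot": TCP orientation; "ft_force": force on the tool from outside, world axes, zero at the start; "wrist_torque": the same for the moment, N m; "grip_width": finger opening in m; "gripper_force": force on a finger pad.
Only numpy, scipy, OpenCV 4.12 (cv2) and the standard library are available. Lean on these libraries where they do the work, as an engineer would, in place of code of your own. Each camera call takes 0.05 s, during which the arm holds its last target. There are 200 camera calls.

## Working session

There is one attempt and no reset: what is moved stays moved. The work goes in short steps, Python scripts to look and compute and a tool call to move; the robot and the scene stay as the last step left them, time stands still between calls to the robot, and variables do not carry over. Pictures are saved under pics/ and viewed, at most 14 in all, crops included, and the job is handed in when it is done.

Besides the shell and the picture viewer there is one more tool, called after "Emit:" as a command line: name --argument value ..., lists and objects as JSON in quotes. step_arm: Moves the arm, as the interface text tells. Its arguments: {"type":"object","properties":{"targets":{"type":"array","items":{"type":"array"}},"jaw":{"type":"number"},"grip_force":{"type":"number"}},"required":["targets"]}

```bash
ls; mkdir -p pics
cat > h.py <<'E'
import numpy as np, cv2
from rig import env, get_image, close_job
def snap(n,f=None):
    d=get_image(n)
    if f: cv2.imwrite('pics/'+f,d['img'][:,:,::-1])
    return d
def cloud(d):
    K=d['intrinsics'];R=cv2.Rodrigues(np.array(d['rvec'],float))[0];t=np.array(d['tvec'],float).ravel()
    v,u=np.mgrid[:480,:640];z=d['z_map']
    P=np.stack([(u-K[0,2])/K[0,0]*z,(v-K[1,2])/K[1,1]*z,z],-1)
    W=(P-t)@R; W[z<=0]=np.nan
    return W
E
python3 - <<'E'
from h import *
for n in('top','side'):
    d=snap(n,n+'0.png'); np.savez(n+'0.npz',**d); W=cloud(d)
    print(n,np.nanmin(W,(0,1)),np.nanmax(W,(0,1)),np.array(d['tvec']).ravel(),d['intrinsics'][0])
s=env.observe();print(s)
E
```

```text
pics
top [ 0.05973327 -1.188148   -0.77535666] [1.64442837 1.1426726  0.68894012] [-0.00664699  0.54978786  1.26683799] [619.27597927   0.         318.86018537]
side [-0.11263669 -1.50902952 -0.75946962] [2.18458653 0.64470468 0.57950026] [0.40863204 0.25404905 0.74301008] [441.6267613    0.         325.84693733]
{'time_s': 0.1, 'q': array([-8.92279359e+01,  2.18373460e+01,  7.43804971e+01,  1.54536126e-03,
        8.38595005e+01, -1.23358337e+01]), 'qvel': array([-0.03675859,  0.02825863, -0.13839536,  0.03178467, -0.06481677,
       -0.04103442]), 'joint_efforts': array([ 4.15192204e-03, -4.49215150e+01, -2.31654382e+01, -1.08066961e-04,
        3.69450543e-03,  7.91408326e-06]), 'position': array([ 0.12473239, -0.53538748,  0.230771  ]), 'tool_rot': array([[ 9.73945373e-01,  2.26782738e-01,  8.62503761e-06],
       [ 2.26782520e-01, -9.73944488e-01,  1.35013799e-03],
       [ 3.14588299e-04, -1.31300464e-03, -9.99999089e-01]]), 'ft_force': array([ 0.22586788,  0.7583994 , -0.97924105]), 'wrist_torque': array([-0.00782184,  0.05655978, -0.04637775]), 'gripper_force': 0.0, 'grip_width': 0.0853464048924498}
```

View pics/top0.png

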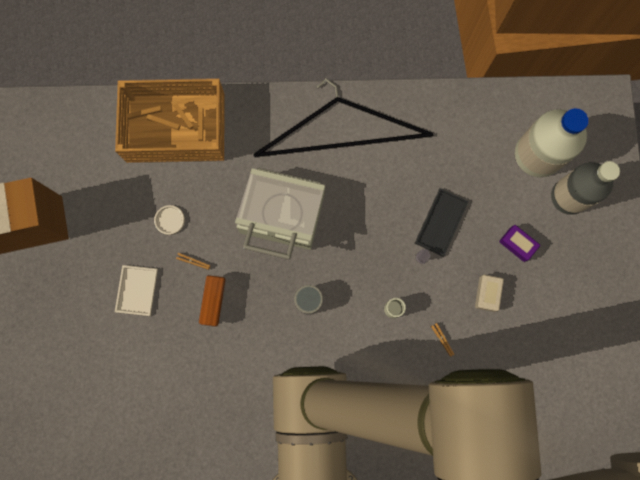

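View pics/side0.png

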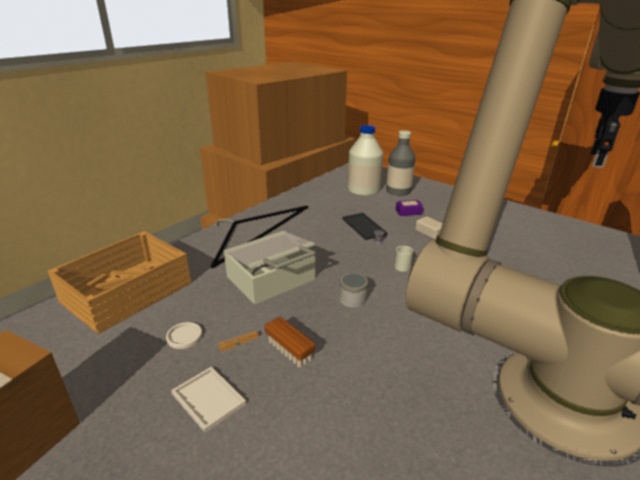

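The top view shows the box at (282,210), tin (308,299), cup (395,308), soap (490,292), brush (211,300), soap dish (137,290), cup dish (170,220) and dark tray (442,222). A small dark thing sits by the tray at (424,256). The purple look-alike is at (520,243). The side view agrees, and the guard looks slightly ajar. Next I measure.

Run:
```python
from h import *
d=dict(np.load('top0.npz'));W=cloud(d);im=d['img']
# counter plane check
for p in [(350,250),(380,250),(240,330),(560,300)]: print('counter',p,W[p[1],p[0]].round(4))
rois=dict(tin=(290,280,328,318),cup=(380,293,412,322),soap=(472,270,508,315),brush=(195,270,230,330),dish=(110,260,163,320),cdish=(150,200,192,240),tray=(410,185,472,265),box=(230,165,330,262))
for k,(a,b,c,e) in rois.items():
    P=W[b:e,a:c].reshape(-1,3); C=im[b:e,a:c].reshape(-1,3)
    h,_=np.histogram(P[:,2],bins=np.arange(-.012,.13,.004)); print(k,dict(zip((np.arange(-.012,.126,.004)*1000).round().astype(int).tolist(),h.tolist())))
    zt={'tin':.04,'cup':.04,'soap':.022,'brush':.03,'dish':.006,'cdish':.006,'tray':.006,'box':.055}[k]
    m=(W[b:e,a:c,2]>zt).astype(np.uint8); n,l,st,_=cv2.connectedComponentsWithStats(m); i=1+st[1:,4].argmax()
    Q=P[(l==i).ravel()]
    r=cv2.minAreaRect((Q[:,:2]*1000).astype(np.float32)); print('   rect',np.round(r[0],1),np.round(r[1],1),round(r[2],1),'zmed',np.median(Q[:,2]).round(4),'n',len(Q),'circ',cv2.minEnclosingCircle((Q[:,:2]*1000).astype(np.float32)))
cv2.imwrite('pics/t1.png',cv2.resize(np.hstack([im[180:270,225:335],im[180:270,405:515]]),None,fx=3.5,fy=3.5,interpolation=cv2.INTER_CUBIC)[:,:,::-1])
```

```text
counter (350, 250) [ 0.5481 -0.0866 -0.002 ]
counter (380, 250) [ 0.5468 -0.1527 -0.0025]
counter (240, 330) [ 0.3786  0.1559 -0.0061]
counter (560, 300) [ 0.4287 -0.5398 -0.0039]
tin {-12: 3, -8: 60, -4: 345, 0: 317, 4: 51, 8: 2, 12: 3, 16: 3, 20: 5, 24: 5, 28: 3, 32: 2, 36: 2, 40: 10, 44: 147, 48: 337, 52: 132, 56: 13, 60: 0, 64: 0, 68: 0, 72: 0, 76: 0, 80: 0, 84: 0, 88: 0, 92: 0, 96: 0, 100: 0, 104: 0, 108: 0, 112: 0, 116: 0, 120: 0, 124: 0}
   rect [437.8   8. ] [56.5 58.9] 88.8 zmed 0.05 n 639 circ ((437.73565673828125, 7.376197338104248), 29.871902465820312)
cup {-12: 1, -8: 53, -4: 281, 0: 310, 4: 99, 8: 19, 12: 11, 16: 5, 20: 7, 24: 8, 28: 12, 32: 6, 36: 12, 40: 11, 44: 28, 48: 45, 52: 18, 56: 0, 60: 0, 64: 0, 68: 0, 72: 0, 76: 0, 80: 0, 84: 0, 88: 0, 92: 0, 96: 0, 100: 0, 104: 0, 108: 0, 112: 0, 116: 0, 120: 0, 124: 0}
   rect [ 416.6 -174.6] [38.3 39.2] 53.3 zmed 0.0488 n 102 circ ((416.3346862792969, -174.31924438476562), 20.028839111328125)
soap {-12: 1, -8: 68, -4: 362, 0: 306, 4: 59, 8: 23, 12: 15, 16: 17, 20: 30, 24: 86, 28: 374, 32: 243, 36: 30, 40: 0, 44: 0, 48: 0, 5
[... 1570 characters left out ...]
 0, 52: 0, 56: 0, 60: 0, 64: 0, 68: 0, 72: 0, 76: 0, 80: 0, 84: 0, 88: 0, 92: 0, 96: 0, 100: 0, 104: 0, 108: 0, 112: 0, 116: 0, 120: 0, 124: 0}
   rect [ 535.6 -253.8] [69.9 52.2] 61.8 zmed 0.0265 n 226 circ ((544.1891479492188, -257.8913269042969), 37.044456481933594)
box {-12: 14, -8: 315, -4: 1797, 0: 1661, 4: 331, 8: 30, 12: 29, 16: 25, 20: 29, 24: 25, 28: 27, 32: 28, 36: 19, 40: 28, 44: 30, 48: 27, 52: 25, 56: 33, 60: 123, 64: 229, 68: 376, 72: 664, 76: 690, 80: 651, 84: 695, 88: 635, 92: 471, 96: 241, 100: 100, 104: 157, 108: 132, 112: 21, 116: 2, 120: 0, 124: 0}
   rect [614.6  67.5] [161.2 184.3] 75.2 zmed 0.083 n 5226 circ ((621.5575561523438, 64.73588562011719), 109.42528533935547)
```

View pics/t1.png

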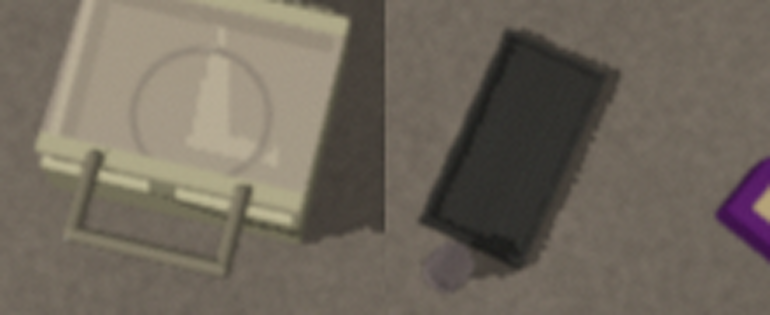

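The zoom shows the guard ajar, with its handle bar at about z 0.11, and a small knob just outside the tray's near-left corner. Next I fit the tray, dishes, box and handle by colour and plane rays.

```bash
cat >> h.py <<'E'
def ray(d,uv,z):
    K=d['intrinsics'];R=cv2.Rodrigues(np.array(d['rvec'],float))[0];t=np.array(d['tvec'],float).ravel()
    uv=np.atleast_2d(np.array(uv,float)); c=-R.T@t
    D=np.c_[(uv[:,0]-K[0,2])/K[0,0],(uv[:,1]-K[1,2])/K[1,1],np.ones(len(uv))]@R
    return c+D*((z-c[2])/D[:,2])[:,None]
def blob(m):
    n,l,st,_=cv2.connectedComponentsWithStats(m.astype(np.uint8)); return l==1+st[1:,4].argmax()
E
python3 - <<'E'
from h import *
d=dict(np.load('top0.npz'));W=cloud(d);im=d['img'].astype(int);g=im.sum(2)/3
def roi(m,a,b,c,e):
    o=np.zeros(m.shape,bool);o[b:e,a:c]=m[b:e,a:c];return blob(o)
def rect(m,z,circ=False):
    v,u=np.nonzero(m);P=ray(d,np.c_[u,v],z)[:,:2]*1000
    P=P.astype(np.float32);r=cv2.minAreaRect(P)
    print(np.round(r[0],1),np.round(r[1],1),round(r[2],1),'n',len(P),'mean',P.mean(0).round(1),'circ',cv2.minEnclosingCircle(P))
print('tray',[im[225,440],im[195,450],im[245,432],im[256,424],im[240,480]]); 
rect(roi(g<62,405,185,475,270),.005)
print('knob',W[250:262,418:430].reshape(-1,3)[:,2].round(3).max());kn=roi(W[:,:,2]>.018,412,246,432,266);print(W[kn].mean(0),W[kn].min(0),W[kn].max(0))
rect(roi(g>125,105,255,165,325),.008)
rect(roi(g>125,150,200,192,240),.008)
print(im[290,138],im[250,138])
# box: near-vertical-free points: rim back (hinge) etc
B=np.nan_to_num(W); m=np.zeros(g.shape,bool); m[160:265,225:335]=1
m=blob(m&(B[:,:,2]>.03))
P=B[m]; print('box n',len(P))
# guard plane fit over central guard points
c=np.zeros_like(m);c[190:225,260:305]=1;Q=B[c];A=np.c_[Q[:,:2],np.ones(len(Q))];s=np.linalg.lstsq(A,Q[:,2],rcond=None)[0];print('plane',s,'tilt rad',np.arctan(np.hypot(*s[:2])),'dir',np.degrees(np.arctan2(-s[1],-s[0])),'res',(A@s-Q[:,2]).std())
# handle bar
hb=B[m&(B[:,:,2]>.097)];print('handle',len(hb),hb.mean(0),cv2.minAreaRect((hb[:,:2]*1000).astype(np.float32)))
q=d['img'][160:265,225:335]; cv2.imwrite('pics/t2.png',cv2.resize(q,None,fx=5.5,fy=5.5,interpolation=cv2.INTER_CUBIC)[:,:,::-1])
E
```

```text
tray [array([49, 47, 45]), array([42, 40, 37]), array([46, 46, 43]), array([91, 81, 80]), array([111, 102,  92])]
[ 604.8 -292.1] [ 74.5 143. ] 63.3 n 2040 mean [ 605.5 -291.6] circ ((605.6171875, -292.6244812011719), 78.29653930664062)
knob nan
[ 0.52785109 -0.24182301  0.02947764] [ 0.51526835 -0.25423963  0.02298466] [ 0.54161838 -0.22821287  0.04021081]
[468.5 380.4] [ 77.6 103.4] 82.5 n 1574 mean [467.7 377.9] circ ((468.7370910644531, 380.6645202636719), 62.945045471191406)
[623.2 312.1] [64.5 65.1] 45.5 n 649 mean [623.1 310.5] circ ((623.515625, 312.3912658691406), 33.58623123168945)
[204 189 159] [110 101  90]
box n 5392
plane [0.0440584  0.06802398 0.0520113 ] tilt rad 0.08086894404468373 dir -122.93069300134334 res 0.0068158146404945635
handle 561 [0.54953097 0.08239624 0.10445138] ((563.7576904296875, 79.98995971679688), (159.3330535888672, 79.4714126586914), 75.4700927734375)
```

View pics/t2.png

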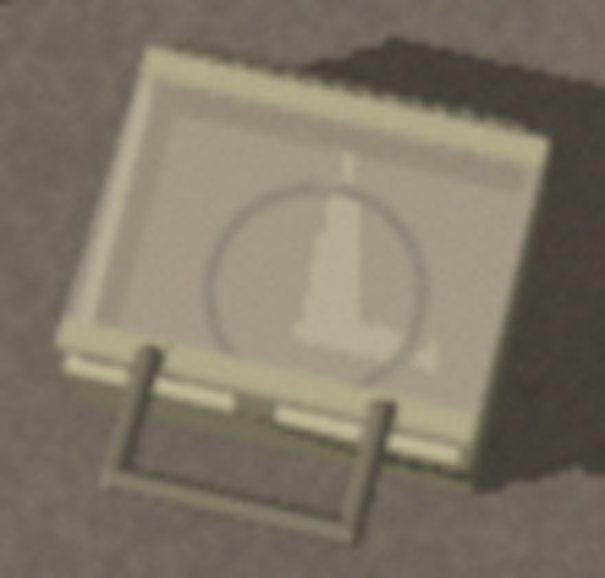

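The crop shows the hinge strip from (148,48) to (548,140), the collar centred at about (317,288), and the handle bar from (105,478) to (355,540).

Run:
```python
from h import *
d=dict(np.load('top0.npz'));W=cloud(d)
f=lambda p:np.array(p,float)/5.5+[225,160]-.4
back=ray(d,f([(148,48),(548,140)]),.068);col=ray(d,f([(317,288)]),.012)[0]
print('back',back.round(4),'len',np.linalg.norm(back[1]-back[0]));e=(back[0]-back[1])[:2];e/=np.linalg.norm(e);yaw=np.arctan2(e[1],e[0])-np.pi/2;print('yaw deg',np.degrees(yaw))
bx=np.array([np.cos(yaw),np.sin(yaw)]);hm=back.mean(0)[:2]
print('col',col,'center from back',hm-.065*bx, 'dist',(hm-col[:2])@bx)
for z in(.09,.1,.105,.11,.115):
    b=ray(d,f([(112,475),(352,537)]),z);m=b.mean(0)
    hd=(hm-m[:2])@bx; print(z,m.round(4),'len',np.linalg.norm(b[1]-b[0]).round(4),'r',np.hypot(hd,z-.066).round(4),'ang',np.arctan2(z-.066,hd)-.0229,'yoff',(m[:2]-hm)@e, 'baryaw',np.degrees(np.arctan2(*(b[0]-b[1])[[1,0]]))-90)
b=f([(112,475),(352,537)]).mean(0).astype(int);print('depth at bar',np.nanmedian(W[b[1]-1:b[1]+3,b[0]-1:b[0]+2,2]), W[b[1]-3:b[1]+4,b[0],2])
d=dict(np.load('side0.npz'));cv2.imwrite('pics/s1.png',cv2.resize(d['img'][215:320,205:400],None,fx=4,fy=4,interpolation=cv2.INTER_CUBIC)[:,:,::-1])
```

```text
back [[ 0.7178  0.1223  0.068 ]
 [ 0.6776 -0.0322  0.068 ]] len 0.15973094668746482
yaw deg -14.58081381415399
col [0.6338736  0.06088325 0.012     ] center from back [0.6347514 0.0614153] dist 0.0657155839176744
0.09 [0.533  0.0891 0.09  ] len 0.0929 r 0.1722 ang 0.11696444701273553 yoff 0.001143147197687709 baryaw -15.820938301509983
0.1 [0.5313 0.0882 0.1   ] len 0.0921 r 0.1752 ang 0.17237765746538522 yoff -8.472593900694625e-05 baryaw -15.820938301509926
0.105 [0.5304 0.0878 0.105 ] len 0.0917 r 0.177 ang 0.1993226262051603 yoff -0.0006986625073543118 baryaw -15.820938301509997
0.11 [0.5296 0.0874 0.11  ] len 0.0914 r 0.1788 ang 0.22572712197622935 yoff -0.0013125990757016496 baryaw -15.82093830150994
0.115 [0.5288 0.087  0.115 ] len 0.091 r 0.1808 ang 0.2515715575720977 yoff -0.001926535644048967 baryaw -15.82093830150994
depth at bar 0.10928396411652236 [ 0.00154978 -0.00391495  0.10814732  0.11112939  0.10889492  0.10703098
  0.10698411]
```

View pics/s1.png

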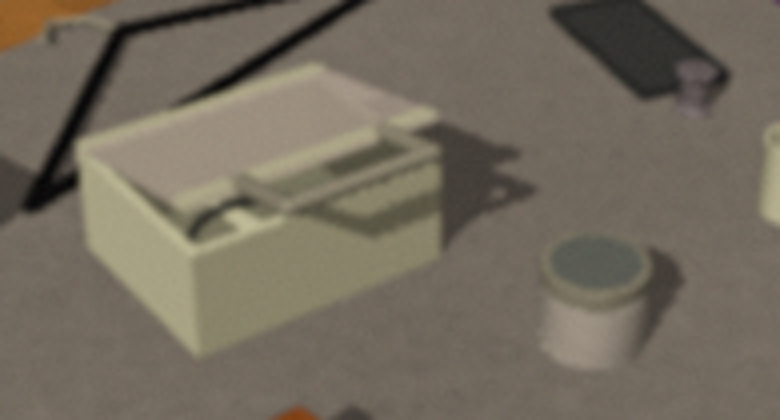

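The box is at about (0.634, 0.061) with yaw −14.8°, and the guard is ajar by about 0.2 rad. The small thing by the tray is a short glass about 10 mm beyond the tray's end. I'm starting with the soap.

```bash
cat > m.py <<'E'
import sys
from rig import env
import numpy as np
from scipy.spatial.transform import Rotation as Ro
s=env.observe();p=np.array(s['position']);R=np.array(s['tool_rot'])
print('t',round(s['time_s'],2),'p',p.round(4),'yaw',round(np.degrees(np.arctan2(R[1,0],R[0,0])),2),'tilt',np.degrees(np.arccos(-R[2,2])).round(2),'w',round(s['grip_width'],4),'F',np.round(s['ft_force'],1),'gf',round(float(s['gripper_force']),1),'q',np.round(s['q'],0))
a=list(map(float,sys.argv[1:]))
for x,y,z,w in zip(*[iter(a)]*4):
    w=np.radians(w);T=np.array([[np.cos(w),np.sin(w),0],[np.sin(w),-np.cos(w),0],[0,0,-1]])
    sh=R.T@(np.array([x,y,z])-p)/.3; r=Ro.from_matrix(R.T@T).as_rotvec(degrees=True)/45
    print('to',x,y,z,'->',sh.round(4).tolist(),r.round(4).tolist(),'rows',int(np.ceil(max(np.linalg.norm(sh)*.3/.0417,np.linalg.norm(r)*45/7.16))))
E
python3 m.py .40 -.40 .2 -12.7 .445 -.38 .12 -12.7
```

```text
t 0.1 p [ 0.1247 -0.5354  0.2308] yaw 13.11 tilt 0.08 w 0.0853 F [ 0.2  0.8 -1. ] gf 0.0 q [-89.  22.  74.   0.  84. -12.]
to 0.4 -0.4 0.2 -> [0.996, -0.2313, 0.1032] [-0.0017, -0.0, 0.5735] rows 8
to 0.445 -0.38 0.12 -> [1.1571, -0.2619, 0.3699] [-0.0017, -0.0, 0.5735] rows 9
```

Emit:
step_arm --targets '[[[0.996,-0.231,0.1],[0,0,0.574]],[[0.996,-0.231,0.1],[0,0,0.574]],[[0.996,-0.231,0.1],[0,0,0.574]],[[0.996,-0.231,0.1],[0,0,0.574]],[[0.996,-0.231,0.1],[0,0,0.574]],[[0.996,-0.231,0.1],[0,0,0.574]],[[0.996,-0.231,0.1],[0,0,0.574]],[[0.996,-0.231,0.1],[0,0,0.574]],[[0.996,-0.231,0.1],[0,0,0.574]],[[0.996,-0.231,0.1],[0,0,0.574]]]' --jaw 70

```text
time_s: 0.93
position: [0.4009, -0.3994, 0.2007]
tool_rot: [[0.976, -0.218, -0.001], [-0.218, -0.976, 0.001], [-0.001, -0.001, -1.0]]
ft_force: [-0.7, 0.4, -0.1]
grip_width: 0.0701
gripper_force: 0.0
```

```bash
python3 m.py .445 -.38 .08 -12.7 .445 -.38 .009 -12.7
```

```text
t 0.93 p [ 0.4009 -0.3994  0.2007] yaw -12.57 tilt 0.07 w 0.0701 F [-0.7  0.4 -0.1] gf 0.0 q [-57.  25.  75.  -0.  81.  46.]
to 0.445 -0.38 0.08 -> [0.1297, -0.0948, 0.4024] [-0.0009, 0.0011, 0.0029] rows 4
to 0.445 -0.38 0.009 -> [0.1299, -0.0947, 0.6391] [-0.0009, 0.0011, 0.0029] rows 5
```

Emit:
step_arm --targets '[[[0.13,-0.095,0.2],[0,0,0]],[[0.13,-0.095,0.4],[0,0,0]],[[0.13,-0.095,0.4],[0,0,0]],[[0.13,-0.095,0.48],[0,0,0]],[[0.13,-0.095,0.56],[0,0,0]],[[0.13,-0.095,0.61],[0,0,0]],[[0.13,-0.095,0.639],[0,0,0]],[[0.13,-0.095,0.639],[0,0,0]],[[0.13,-0.095,0.639],[0,0,0]]]' --jaw 70

```text
time_s: 1.68
position: [0.444, -0.382, 0.0102]
tool_rot: [[0.975, -0.221, 0.0], [-0.221, -0.975, -0.0], [0.0, 0.0, -1.0]]
ft_force: [0.1, 0.3, 1.2]
grip_width: 0.0699
gripper_force: 0.0
```

Emit:
step_arm --targets '[[[0,0,0],[0,0,0]],[[0,0,0],[0,0,0]],[[0,0,0],[0,0,0]],[[0,0,0],[0,0,0]],[[0,0,0],[0,0,0]],[[0,0,0],[0,0,0]],[[0,0,0],[0,0,0]]]' --jaw 30 --grip_force 40

```text
time_s: 2.27
position: [0.4447, -0.3819, 0.0111]
tool_rot: [[0.975, -0.22, 0.001], [-0.22, -0.975, -0.002], [0.002, 0.002, -1.0]]
ft_force: [-1.8, -0.4, 7.3]
grip_width: 0.0454
gripper_force: 42.2
```

```bash
python3 m.py .445 -.38 .16 -12.7 .45 -.15 .16 -10
```

```text
t 2.27 p [ 0.4447 -0.3819  0.0111] yaw -12.72 tilt 0.15 w 0.0454 F [-1.8 -0.4  7.3] gf 42.2 q [-52.  39.  84.  -0.  56.  51.]
to 0.445 -0.38 0.16 -> [0.0006, -0.0053, -0.4964] [0.0024, -0.0023, -0.0005] rows 4
to 0.45 -0.15 0.16 -> [-0.152, -0.7568, -0.4981] [0.0024, -0.0023, -0.0605] rows 7
```

Emit:
step_arm --targets '[[[0,0,-0.1],[0,0,0]],[[0,0,-0.24],[0,0,0]],[[0,0,-0.38],[0,0,0]],[[0,0,-0.5],[0,0,0]],[[-0.05,-0.2,-0.5],[0,0,0]],[[-0.09,-0.32,-0.5],[0,0,0]],[[-0.12,-0.44,-0.5],[0,0,0]],[[-0.15,-0.56,-0.5],[0,0,0]],[[-0.15,-0.68,-0.5],[0,0,0]],[[-0.15,-0.76,-0.5],[0,0,0]]]'

```text
time_s: 3.1
position: [0.4499, -0.1453, 0.1601]
tool_rot: [[0.976, -0.219, 0.0], [-0.219, -0.976, 0.001], [-0.0, -0.001, -1.0]]
ft_force: [-0.0, -0.8, -1.3]
grip_width: 0.0453
gripper_force: 42.0
```

```bash
python3 m.py .45 .12 .16 -10
```

```text
t 3.1 p [ 0.4499 -0.1453  0.1601] yaw -12.65 tilt 0.04 w 0.0453 F [-0.  -0.8 -1.3] gf 42.0 q [-32.  18.  93.   0.  69.  70.]
to 0.45 0.12 0.16 -> [-0.1933, -0.8629, 0.0011] [-0.0009, 0.0002, -0.059] rows 7
```

Emit:
step_arm --targets '[[[-0.193,-0.863,0],[0,0,-0.06]],[[-0.193,-0.863,0],[0,0,-0.06]],[[-0.193,-0.863,0],[0,0,-0.06]],[[-0.193,-0.863,0],[0,0,-0.06]],[[-0.193,-0.863,0],[0,0,-0.06]],[[-0.193,-0.863,0],[0,0,-0.06]],[[-0.193,-0.863,0],[0,0,-0.06]],[[-0.193,-0.863,0],[0,0,-0.06]]]'

```text
time_s: 3.77
position: [0.4505, 0.1196, 0.1599]
tool_rot: [[0.986, -0.169, 0.0], [-0.169, -0.986, 0.001], [0.0, -0.001, -1.0]]
ft_force: [-0.4, -0.7, -1.5]
grip_width: 0.0449
gripper_force: 42.0
```

```bash
python3 m.py .468 .38 .16 -7.5 .468 .38 .06 -7.5
```

```text
t 3.77 p [0.4505 0.1196 0.1599] yaw -9.75 tilt 0.04 w 0.0449 F [-0.4 -0.7 -1.5] gf 42.0 q [  0.  18.  94.   0.  68. 100.]
to 0.468 0.38 0.16 -> [-0.0896, -0.8654, 0.0003] [-0.0009, -0.0004, -0.0501] rows 7
to 0.468 0.38 0.06 -> [-0.0896, -0.8651, 0.3336] [-0.0009, -0.0004, -0.0501] rows 7
```

Emit:
step_arm --targets '[[[-0.09,-0.865,0],[0,0,-0.05]],[[-0.09,-0.865,0],[0,0,-0.05]],[[-0.09,-0.865,0],[0,0,-0.05]],[[-0.09,-0.865,0],[0,0,-0.05]],[[-0.09,-0.865,0],[0,0,-0.05]],[[-0.09,-0.865,0],[0,0,-0.05]],[[-0.09,-0.865,0.1],[0,0,-0.05]],[[-0.09,-0.865,0.22],[0,0,-0.05]],[[-0.09,-0.865,0.333],[0,0,-0.05]],[[-0.09,-0.865,0.333],[0,0,-0.05]]]'

```text
time_s: 4.6
position: [0.467, 0.3745, 0.0537]
tool_rot: [[0.991, -0.135, -0.01], [-0.135, -0.991, -0.006], [-0.009, 0.007, -1.0]]
ft_force: [-1.1, -1.2, -2.6]
grip_width: 0.0446
gripper_force: 42.0
```

```bash
python3 m.py .468 .38 .0145 -7.5
```

```text
t 4.6 p [0.467  0.3745 0.0537] yaw -7.78 tilt 0.67 w 0.0446 F [-1.1 -1.2 -2.6] gf 42.0 q [ 27.  37.  80.  -0.  64. 125.]
to 0.468 0.38 0.0145 -> [0.002, -0.0194, 0.1306] [0.0088, 0.0121, -0.0062] rows 1
```

Emit:
step_arm --targets '[[[0,0,0],[0,0,0]],[[0,0,0.03],[0,0,0]],[[0,0,0.06],[0,0,0]],[[0,0,0.09],[0,0,0]],[[0,0,0.12],[0,0,0]],[[0,0,0.12],[0,0,0]],[[0,0,0.12],[0,0,0]]]'

```text
time_s: 5.18
position: [0.4696, 0.3766, 0.0234]
tool_rot: [[0.991, -0.135, -0.001], [-0.135, -0.991, -0.0], [-0.001, 0.0, -1.0]]
ft_force: [0.5, 0.2, -1.1]
grip_width: 0.0451
gripper_force: 42.1
```

```bash
python3 m.py .468 .38 .0145 -7.5
```

```text
t 5.18 p [0.4696 0.3766 0.0234] yaw -7.77 tilt 0.05 w 0.0451 F [ 0.5  0.2 -1.1] gf 42.1 q [ 27.  39.  81.   0.  60. 125.]
to 0.468 0.38 0.0145 -> [-0.0069, -0.0106, 0.0296] [0.0006, 0.0009, -0.0061] rows 1
```

Emit:
step_arm --targets '[[[-0.007,-0.01,0.01],[0,0,0]],[[-0.007,-0.01,0.02],[0,0,0]],[[-0.007,-0.01,0.029],[0,0,0]],[[-0.007,-0.01,0.029],[0,0,0]],[[-0.007,-0.01,0.029],[0,0,0]]]'

```text
time_s: 5.6
position: [0.468, 0.3799, 0.0149]
tool_rot: [[0.991, -0.135, -0.0], [-0.135, -0.991, -0.0], [-0.0, 0.0, -1.0]]
ft_force: [-0.3, 0.5, -1.5]
grip_width: 0.0452
gripper_force: 42.1
```

Emit:
step_arm --targets '[[[0,0,0],[0,0,0]],[[0,0,0],[0,0,0]],[[0,0,0],[0,0,0]],[[0,0,0],[0,0,0]]]' --jaw 62

```text
time_s: 5.93
position: [0.4682, 0.38, 0.0153]
tool_rot: [[0.991, -0.135, 0.0], [-0.135, -0.991, 0.0], [0.0, -0.0, -1.0]]
ft_force: [-1.1, -0.4, -0.1]
grip_width: 0.0616
gripper_force: 0.0
```

Emit:
step_arm --targets '[[[0,0,-0.05],[0,0,0]],[[0,0,-0.15],[0,0,0]],[[0,0,-0.28],[0,0,0]],[[0,0,-0.4],[0,0,0]],[[0,0,-0.4],[0,0,0]]]'

```text
time_s: 6.35
position: [0.4706, 0.3814, 0.1425]
tool_rot: [[0.991, -0.135, 0.011], [-0.135, -0.991, 0.006], [0.011, -0.008, -1.0]]
ft_force: [0.3, -0.4, 0.7]
grip_width: 0.062
gripper_force: 0.0
```

```bash
python3 m.py .44 .211 .09 -9.4 .44 .211 .01 -9.4
```

```text
t 6.35 p [0.4706 0.3814 0.1425] yaw -7.76 tilt 0.74 w 0.062 F [ 0.3 -0.4  0.7] gf 0.0 q [ 28.  31.  74.   0.  74. 126.]
to 0.44 0.211 0.09 -> [-0.0262, 0.5779, 0.1705] [-0.0098, -0.0133, 0.0365] rows 5
to 0.44 0.211 0.01 -> [-0.029, 0.5799, 0.4372] [-0.0098, -0.0133, 0.0365] rows 6
```

Emit:
step_arm --targets '[[[-0.017,0.571,0],[0,0,0.036]],[[-0.017,0.571,0],[0,0,0.036]],[[-0.017,0.571,0.05],[0,0,0.036]],[[-0.017,0.571,0.1],[0,0,0.036]],[[-0.017,0.571,0.15],[0,0,0.036]],[[-0.017,0.571,0.15],[0,0,0.036]],[[-0.017,0.571,0.15],[0,0,0.036]]]'

```text
time_s: 6.93
position: [0.44, 0.2107, 0.09]
tool_rot: [[0.986, -0.165, -0.001], [-0.165, -0.986, 0.0], [-0.001, 0.0, -1.0]]
ft_force: [-0.5, 0.6, 0.2]
grip_width: 0.0619
gripper_force: 0.0
```

```bash
python3 m.py .44 .211 .011 -9.4
```

```text
t 6.93 p [0.44   0.2107 0.09  ] yaw -9.47 tilt 0.05 w 0.0619 F [-0.5  0.6  0.2] gf 0.0 q [ 12.  25.  96.   0.  59. 111.]
to 0.44 0.211 0.011 -> [0.0002, -0.0009, 0.2634] [0.0001, 0.0011, -0.0015] rows 2
```

Emit:
step_arm --targets '[[[0,0,0.06],[0,0,0]],[[0,0,0.12],[0,0,0]],[[0,0,0.18],[0,0,0]],[[0,0,0.23],[0,0,0]],[[0,0,0.263],[0,0,0]],[[0,0,0.263],[0,0,0]],[[0,0,0.263],[0,0,0]]]'

```text
time_s: 7.52
position: [0.4405, 0.212, 0.0117]
tool_rot: [[0.987, -0.162, 0.001], [-0.162, -0.987, 0.0], [0.001, -0.0, -1.0]]
ft_force: [0.6, -0.4, -0.6]
grip_width: 0.062
gripper_force: 0.0
```

Emit:
step_arm --targets '[[[0,0,0],[0,0,0]],[[0,0,0],[0,0,0]],[[0,0,0],[0,0,0]],[[0,0,0],[0,0,0]],[[0,0,0],[0,0,0]],[[0,0,0],[0,0,0]],[[0,0,0],[0,0,0]]]' --jaw 25 --grip_force 40

```text
time_s: 8.1
position: [0.4406, 0.2114, 0.0123]
tool_rot: [[0.987, -0.163, 0.003], [-0.163, -0.987, 0.001], [0.002, -0.001, -1.0]]
ft_force: [-0.2, 3.3, 6.2]
grip_width: 0.0396
gripper_force: 41.1
```

```bash
python3 m.py .44 -.05 .19 -9.4
```

```text
t 8.1 p [0.4406 0.2114 0.0123] yaw -9.38 tilt 0.16 w 0.0396 F [-0.2  3.3  6.2] gf 41.1 q [ 12.  32. 101.   0.  47. 111.]
to 0.44 -0.05 0.19 -> [0.1414, 0.8592, -0.5932] [-0.0018, -0.003, 0.0004] rows 8
```

Emit:
step_arm --targets '[[[0,0,-0.12],[0,0,0]],[[0,0,-0.26],[0,0,0]],[[0,0,-0.4],[0,0,0]],[[0.05,0.3,-0.5],[0,0,0]],[[0.141,0.86,-0.5],[0,0,0]],[[0.141,0.86,-0.5],[0,0,0]],[[0.141,0.86,-0.5],[0,0,0]],[[0.141,0.86,-0.5],[0,0,0]],[[0.141,0.86,-0.5],[0,0,0]],[[0.141,0.86,-0.5],[0,0,0]]]'

```text
time_s: 8.93
position: [0.4397, -0.0549, 0.1621]
tool_rot: [[0.986, -0.167, 0.002], [-0.167, -0.986, -0.002], [0.002, 0.002, -1.0]]
ft_force: [-0.0, -0.4, -0.7]
grip_width: 0.0395
gripper_force: 41.4
```

```bash
python3 m.py .605 -.292 .16 -26.7 .605 -.292 .06 -26.7
```

```text
t 8.93 p [ 0.4397 -0.0549  0.1621] yaw -9.59 tilt 0.15 w 0.0395 F [-0.  -0.4 -0.7] gf 41.4 q [-22.  15.  97.  -0.  68.  77.]
to 0.605 -0.292 0.16 -> [0.675, 0.6876, 0.0093] [0.0015, -0.0029, 0.3803] rows 7
to 0.605 -0.292 0.06 -> [0.6743, 0.6871, 0.3426] [0.0015, -0.0029, 0.3803] rows 8
```

Emit:
step_arm --targets '[[[0.675,0.688,0],[0,0,0.38]],[[0.675,0.688,0],[0,0,0.38]],[[0.675,0.688,0],[0,0,0.38]],[[0.675,0.688,0],[0,0,0.38]],[[0.675,0.688,0],[0,0,0.38]],[[0.675,0.688,0],[0,0,0.38]],[[0.675,0.688,0],[0,0,0.38]],[[0.675,0.688,0.1],[0,0,0.38]],[[0.675,0.688,0.2],[0,0,0.38]],[[0.675,0.688,0.2],[0,0,0.38]]]'

```text
time_s: 9.77
position: [0.6033, -0.2861, 0.095]
tool_rot: [[0.895, -0.447, -0.009], [-0.447, -0.895, 0.006], [-0.011, -0.002, -1.0]]
ft_force: [-1.4, 1.5, -2.6]
grip_width: 0.0396
gripper_force: 41.3
```

Emit:
step_arm --targets '[[[0,0,0],[0,0,0]],[[0,0,0],[0,0,0]],[[0,0,0],[0,0,0]]]'

```text
time_s: 10.02
position: [0.6064, -0.2874, 0.1038]
tool_rot: [[0.895, -0.446, 0.003], [-0.446, -0.895, -0.002], [0.004, 0.001, -1.0]]
ft_force: [-0.4, 0.0, -0.5]
grip_width: 0.0392
gripper_force: 41.3
```

```bash
python3 m.py .605 -.292 .03 -26.7 .605 -.292 .0158 -26.7; python3 -c "
from h import *
d=snap('top','b.png');cv2.imwrite('pics/b1.png',cv2.resize(d['img'][150:330,340:560],None,fx=3,fy=3)[:,:,::-1])"
```

```text
t 10.02 p [ 0.6064 -0.2874  0.1038] yaw -26.47 tilt 0.22 w 0.0392 F [-0.4  0.  -0.5] gf 41.3 q [-35.  40.  64.  -0.  76.  81.]
to 0.605 -0.292 0.03 -> [0.0018, 0.0156, 0.2459] [0.0008, -0.0049, 0.0052] rows 2
to 0.605 -0.292 0.0158 -> [0.0016, 0.0155, 0.2933] [0.0008, -0.0049, 0.0052] rows 3
```

View pics/b1.png

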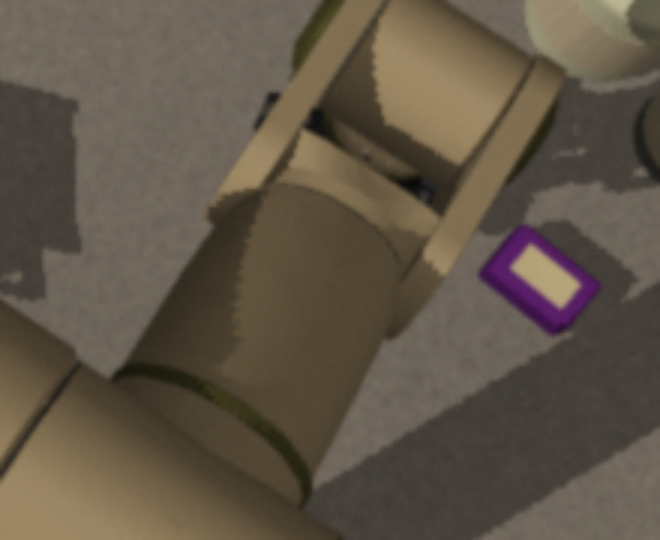

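The arm hides the tray in this view. It shows only the arm links and the purple bar at (540,280), so I place by the measured pose.

Emit:
step_arm --targets '[[[0.002,0.015,0.06],[0,0,0]],[[0.002,0.015,0.12],[0,0,0]],[[0.002,0.015,0.17],[0,0,0]],[[0.002,0.015,0.21],[0,0,0]],[[0.002,0.015,0.245],[0,0,0]],[[0.002,0.015,0.265],[0,0,0]],[[0.002,0.015,0.28],[0,0,0]],[[0.002,0.015,0.29],[0,0,0]],[[0.002,0.015,0.29],[0,0,0]],[[0.002,0.015,0.29],[0,0,0]]]'

```text
time_s: 10.9
position: [0.6046, -0.2917, 0.0153]
tool_rot: [[0.895, -0.446, 0.001], [-0.446, -0.895, -0.001], [0.002, 0.0, -1.0]]
ft_force: [-1.9, 2.1, 5.1]
grip_width: 0.0393
gripper_force: 42.1
```

Emit:
step_arm --targets '[[[0,0,0],[0,0,0]],[[0,0,0],[0,0,0]],[[0,0,0],[0,0,0]],[[0,0,0],[0,0,0]]]' --jaw 60

```text
time_s: 11.23
position: [0.6042, -0.2916, 0.0141]
tool_rot: [[0.895, -0.446, 0.0], [-0.446, -0.895, -0.0], [0.0, -0.0, -1.0]]
ft_force: [0.5, -0.7, 0.2]
grip_width: 0.0598
gripper_force: 0.0
```

Emit:
step_arm --targets '[[[0,0,-0.05],[0,0,0]],[[0,0,-0.15],[0,0,0]],[[0,0,-0.28],[0,0,0]],[[0,0,-0.4],[0,0,0]],[[0,0,-0.4],[0,0,0]],[[0,0,-0.4],[0,0,0]]]'

```text
time_s: 11.73
position: [0.6049, -0.292, 0.1365]
tool_rot: [[0.895, -0.446, 0.004], [-0.446, -0.895, -0.003], [0.005, 0.001, -1.0]]
ft_force: [-0.6, -0.2, -0.2]
grip_width: 0.0599
gripper_force: 0.0
```

```bash
python3 m.py .4165 -.1745 .12 -26 .4165 -.1745 .018 -26
```

```text
t 11.73 p [ 0.6049 -0.292   0.1365] yaw -26.49 tilt 0.28 w 0.0599 F [-0.6 -0.2 -0.2] gf 0.0 q [-36.  38.  61.   0.  80.  81.]
to 0.4165 -0.1745 0.12 -> [-0.737, -0.0705, 0.0513] [0.001, -0.0061, -0.0108] rows 6
to 0.4165 -0.1745 0.018 -> [-0.7386, -0.0708, 0.3913] [0.001, -0.0061, -0.0108] rows 7
```

Emit:
step_arm --targets '[[[-0.737,-0.07,0],[0,0,0]],[[-0.737,-0.07,0],[0,0,0]],[[-0.737,-0.07,0],[0,0,0]],[[-0.737,-0.07,0],[0,0,0]],[[-0.737,-0.07,0],[0,0,0]],[[-0.737,-0.07,0.05],[0,0,0]],[[-0.737,-0.07,0.1],[0,0,0]],[[-0.737,-0.07,0.14],[0,0,0]],[[-0.737,-0.07,0.14],[0,0,0]],[[-0.737,-0.07,0.14],[0,0,0]]]'

```text
time_s: 12.57
position: [0.4152, -0.1738, 0.0914]
tool_rot: [[0.895, -0.446, -0.002], [-0.446, -0.895, 0.002], [-0.003, -0.001, -1.0]]
ft_force: [0.5, -0.1, 0.6]
grip_width: 0.0599
gripper_force: 0.0
```

```bash
python3 m.py .4165 -.1745 .018 -26; python3 -c "
from h import *
d=snap('top');cv2.imwrite('pics/c1.png',cv2.resize(d['img'][170:330,100:480],None,fx=2.1,fy=2.1)[:,:,::-1])"
```

```text
t 12.57 p [ 0.4152 -0.1738  0.0914] yaw -26.49 tilt 0.15 w 0.0599 F [ 0.5 -0.1  0.6] gf 0.0 q [-38.  22. 102.   0.  57.  79.]
to 0.4165 -0.1745 0.018 -> [0.0056, 0.0003, 0.2445] [-0.0007, 0.0033, -0.011] rows 2
```

View pics/c1.png

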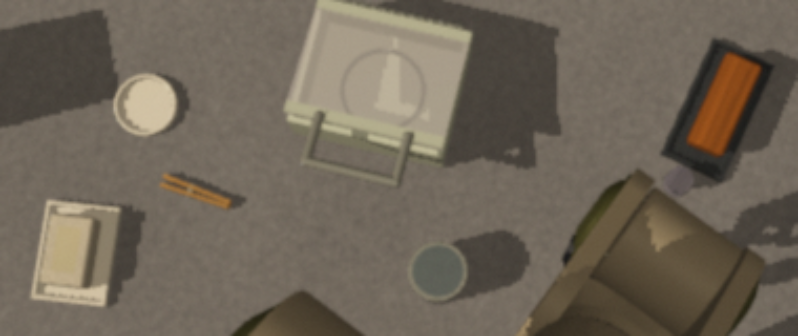

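The soap lies in its dish at (68,250) and the brush lies lengthwise in the tray at (723,103). The tin at (438,270) and the small glass at (680,178) are undisturbed. Now the cup.

Emit:
step_arm --targets '[[[0.005,0,0.06],[0,0,0]],[[0.005,0,0.12],[0,0,0]],[[0.005,0,0.18],[0,0,0]],[[0.005,0,0.22],[0,0,0]],[[0.005,0,0.245],[0,0,0]],[[0.005,0,0.245],[0,0,0]],[[0.005,0,0.245],[0,0,0]]]'

```text
time_s: 13.2
position: [0.4172, -0.175, 0.019]
tool_rot: [[0.895, -0.446, 0.0], [-0.446, -0.895, -0.0], [0.0, 0.0, -1.0]]
ft_force: [0.3, -0.1, 0.2]
grip_width: 0.0598
gripper_force: 0.0
```

Emit:
step_arm --targets '[[[0,0,0],[0,0,0]],[[0,0,0],[0,0,0]],[[0,0,0],[0,0,0]],[[0,0,0],[0,0,0]],[[0,0,0],[0,0,0]],[[0,0,0],[0,0,0]],[[0,0,0],[0,0,0]]]' --jaw 25 --grip_force 25

```text
time_s: 13.78
position: [0.4174, -0.1751, 0.0196]
tool_rot: [[0.895, -0.446, 0.002], [-0.446, -0.895, -0.001], [0.002, 0.0, -1.0]]
ft_force: [-0.6, 0.5, 6.4]
grip_width: 0.0402
gripper_force: 25.0
```

```bash
python3 m.py .42 .08 .19 -26
```

```text
t 13.78 p [ 0.4174 -0.1751  0.0196] yaw -26.49 tilt 0.12 w 0.0402 F [-0.6  0.5  6.4] gf 25.0 q [-38.  29. 106.   0.  45.  79.]
to 0.42 0.08 0.19 -> [-0.3705, -0.7646, -0.5691] [0.0004, -0.0025, -0.0109] rows 8
```

Emit:
step_arm --targets '[[[0,0,-0.12],[0,0,0]],[[0,0,-0.26],[0,0,0]],[[0,0,-0.4],[0,0,0]],[[0,0,-0.53],[0,0,0]],[[-0.37,-0.765,-0.57],[0,0,0]],[[-0.37,-0.765,-0.57],[0,0,0]],[[-0.37,-0.765,-0.57],[0,0,0]],[[-0.37,-0.765,-0.57],[0,0,0]],[[-0.37,-0.765,-0.57],[0,0,0]],[[-0.37,-0.765,-0.57],[0,0,0]]]'

```text
time_s: 14.62
position: [0.4193, 0.0769, 0.19]
tool_rot: [[0.895, -0.446, 0.001], [-0.446, -0.895, -0.0], [0.001, -0.0, -1.0]]
ft_force: [1.8, -1.2, -0.8]
grip_width: 0.0399
gripper_force: 25.8
```

Emit:
step_arm --targets '[[[0,0,0],[0,0,0]],[[0,0,0],[0,0,0]],[[0,0,0],[0,0,0]]]'

```text
time_s: 14.87
position: [0.4199, 0.0747, 0.1896]
tool_rot: [[0.895, -0.445, 0.0], [-0.445, -0.895, -0.0], [0.001, 0.0, -1.0]]
ft_force: [0.2, -1.5, -0.5]
grip_width: 0.0398
gripper_force: 25.8
```

```bash
python3 m.py .6225 .3115 .19 -26 .6225 .3115 .06 -26
```

```text
t 14.87 p [0.4199 0.0747 0.1896] yaw -26.45 tilt 0.03 w 0.0398 F [ 0.2 -1.5 -0.5] gf 25.8 q [ -6.  12.  97.  -0.  72. 111.]
to 0.6225 0.3115 0.19 -> [0.253, -1.0076, -0.0016] [0.0003, -0.0006, -0.0101] rows 8
to 0.6225 0.3115 0.06 -> [0.2528, -1.0077, 0.4318] [0.0003, -0.0006, -0.0101] rows 9
```

Emit:
step_arm --targets '[[[0.253,-1.0,0],[0,0,0]],[[0.253,-1.0,0],[0,0,0]],[[0.253,-1.0,0],[0,0,0]],[[0.253,-1.0,0],[0,0,0]],[[0.253,-1.0,0],[0,0,0]],[[0.253,-1.0,0],[0,0,0]],[[0.253,-1.0,0],[0,0,0]],[[0.253,-1.0,0],[0,0,0]],[[0.253,-1.0,0.1],[0,0,0]],[[0.253,-1.0,0.2],[0,0,0]]]'

```text
time_s: 15.7
position: [0.624, 0.3082, 0.1292]
tool_rot: [[0.894, -0.448, 0.003], [-0.448, -0.894, 0.001], [0.003, -0.002, -1.0]]
ft_force: [0.3, -0.9, -1.8]
grip_width: 0.0399
gripper_force: 25.8
```

Emit:
step_arm --targets '[[[0,-0.008,0.06],[0,0,0]],[[0,-0.008,0.12],[0,0,0]],[[0,-0.008,0.18],[0,0,0]],[[0,-0.008,0.2],[0,0,0]],[[0,-0.008,0.2],[0,0,0]],[[0,-0.008,0.2],[0,0,0]]]'

```text
time_s: 16.2
position: [0.6236, 0.3105, 0.07]
tool_rot: [[0.894, -0.448, 0.001], [-0.448, -0.894, 0.0], [0.0, -0.0, -1.0]]
ft_force: [-0.2, -0.1, 0.3]
grip_width: 0.0398
gripper_force: 25.8
```

```bash
python3 m.py .6225 .3115 .0228 -26
```

```text
t 16.2 p [0.6236 0.3105 0.07  ] yaw -26.59 tilt 0.03 w 0.0398 F [-0.2 -0.1  0.3] gf 25.8 q [ 17.  44.  61.  -0.  75. 133.]
to 0.6225 0.3115 0.0228 -> [-0.005, -0.0012, 0.1573] [-0.0004, -0.0006, -0.0131] rows 2
```

Emit:
step_arm --targets '[[[-0.003,0,0.05],[0,0,0]],[[-0.003,0,0.09],[0,0,0]],[[-0.003,0,0.12],[0,0,0]],[[-0.003,0,0.14],[0,0,0]],[[-0.003,0,0.15],[0,0,0]],[[-0.003,0,0.157],[0,0,0]],[[-0.003,0,0.157],[0,0,0]],[[-0.003,0,0.157],[0,0,0]]]'

```text
time_s: 16.87
position: [0.6223, 0.3122, 0.0228]
tool_rot: [[0.895, -0.446, 0.001], [-0.446, -0.895, 0.0], [0.001, -0.001, -1.0]]
ft_force: [0.8, -0.3, -0.3]
grip_width: 0.0402
gripper_force: 25.8
```

Emit:
step_arm --targets '[[[0,0,0],[0,0,0]],[[0,0,0],[0,0,0]],[[0,0,0],[0,0,0]],[[0,0,0],[0,0,0]]]' --jaw 60

```text
time_s: 17.2
position: [0.622, 0.3121, 0.0224]
tool_rot: [[0.895, -0.446, 0.0], [-0.446, -0.895, 0.0], [0.0, -0.0, -1.0]]
ft_force: [0.4, 0.2, 0.1]
grip_width: 0.0601
gripper_force: 0.0
```

Emit:
step_arm --targets '[[[0,0,-0.05],[0,0,0]],[[0,0,-0.15],[0,0,0]],[[0,0,-0.28],[0,0,0]],[[0,0,-0.4],[0,0,0]],[[0,0,-0.53],[0,0,0]],[[0,0,-0.6],[0,0,0]],[[0,0,-0.6],[0,0,0]]]' --jaw 50

```text
time_s: 17.78
position: [0.6234, 0.3127, 0.2088]
tool_rot: [[0.895, -0.446, 0.01], [-0.446, -0.895, 0.003], [0.008, -0.007, -1.0]]
ft_force: [0.8, 0.3, 1.6]
grip_width: 0.0499
gripper_force: 0.0
```

```bash
python3 m.py .48 .10 .2 75
```

```text
t 17.78 p [0.6234 0.3127 0.2088] yaw -26.48 tilt 0.61 w 0.0499 F [0.8 0.3 1.6] gf 0.0 q [ 17.  38.  50.   0.  92. 133.]
to 0.48 0.1 0.2 -> [-0.112, 0.8479, 0.0222] [0.002, -0.0154, -2.2552] rows 15
```

Emit:
step_arm --targets '[[[0,0.2,0],[0,0,-0.16]],[[-0.01,0.5,0],[0,0,-0.32]],[[-0.02,0.75,0],[0,0,-0.48]],[[-0.02,0.75,0],[0,0,-0.64]],[[-0.02,0.75,0],[0,0,-0.8]],[[-0.02,0.75,0],[0,0,-0.95]],[[-0.02,0.75,0],[0,0,-1.0]],[[-0.02,0.75,0],[0,0,-1.0]]]'

```text
time_s: 18.45
position: [0.5157, 0.1125, 0.2022]
tool_rot: [[0.948, 0.317, -0.0], [0.317, -0.948, 0.0], [-0.0, -0.0, -1.0]]
ft_force: [-0.5, -1.0, 0.1]
grip_width: 0.05
gripper_force: 0.0
```

Emit:
step_arm --targets '[[[0,0,0],[0,0,-0.16]],[[0,0,0],[0,0,-0.32]],[[0,0,0],[0,0,-0.48]],[[0,0,0],[0,0,-0.64]],[[0,0,0],[0,0,-0.8]],[[0,0,0],[0,0,-0.95]],[[0,0,0],[0,0,-1.0]],[[0,0,0],[0,0,-1.0]],[[0,0,0],[0,0,-1.0]]]' --jaw 32

```text
time_s: 19.2
position: [0.5163, 0.1139, 0.2019]
tool_rot: [[0.448, 0.894, -0.001], [0.894, -0.448, 0.0], [-0.0, -0.001, -1.0]]
ft_force: [0.5, 0.6, -0.2]
grip_width: 0.0319
gripper_force: 0.0
```

```bash
python3 m.py .531 .088 .15 75.2 .531 .088 .085 75.2
```

```text
t 19.2 p [0.5163 0.1139 0.2019] yaw 63.39 tilt 0.03 w 0.0319 F [ 0.5  0.6 -0.2] gf 0.0 q [-0. 21. 81.  0. 78. 26.]
to 0.531 0.088 0.15 -> [-0.055, 0.0827, 0.1729] [-0.0007, 0.0002, -0.2625] rows 2
to 0.531 0.088 0.085 -> [-0.055, 0.0828, 0.3896] [-0.0007, 0.0002, -0.2625] rows 3
```

Emit:
step_arm --targets '[[[-0.055,0.083,0.05],[0,0,-0.13]],[[-0.055,0.083,0.1],[0,0,-0.262]],[[-0.055,0.083,0.17],[0,0,-0.262]],[[-0.055,0.083,0.23],[0,0,-0.262]],[[-0.055,0.083,0.28],[0,0,-0.262]],[[-0.055,0.083,0.33],[0,0,-0.262]],[[-0.055,0.083,0.37],[0,0,-0.262]],[[-0.055,0.083,0.39],[0,0,-0.262]],[[-0.055,0.083,0.39],[0,0,-0.262]],[[-0.055,0.083,0.39],[0,0,-0.262]]]'

```text
time_s: 20.03
position: [0.5314, 0.0877, 0.0855]
tool_rot: [[0.255, 0.967, 0.0], [0.967, -0.255, 0.0], [0.0, 0.0, -1.0]]
ft_force: [-0.6, 0.4, 0.0]
grip_width: 0.0321
gripper_force: 0.0
```

```bash
python3 m.py; python3 -c "
from h import *
d=snap('side');cv2.imwrite('pics/g1.png',cv2.resize(d['img'][180:320,200:400],None,fx=4,fy=4)[:,:,::-1])"
```

```text
t 20.03 p [0.5314 0.0877 0.0855] yaw 75.26 tilt 0.01 w 0.0321 F [-0.6  0.4  0. ] gf 0.0 q [-3. 29. 88.  0. 62. 12.]
```

View pics/g1.png

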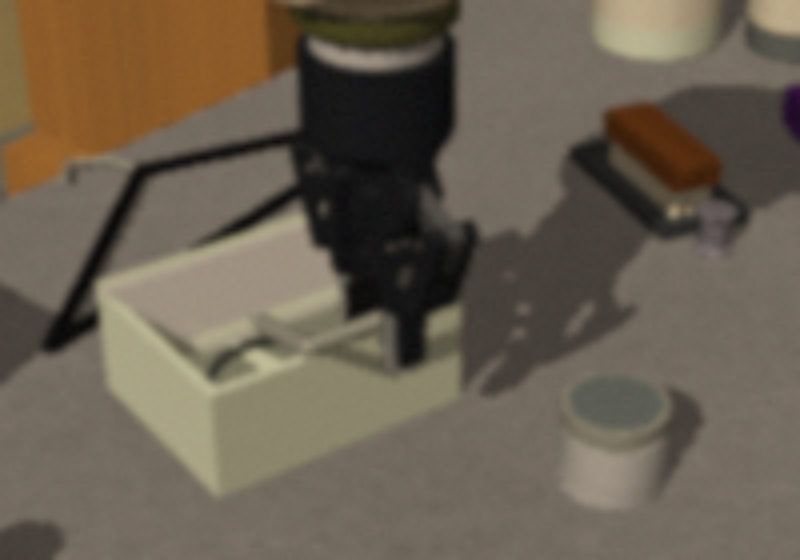

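The gripper's fingers straddle the handle bar at about (395,330), and the brush is in the tray at (665,160). Closing on the bar.

Emit:
step_arm --targets '[[[0,0,0],[0,0,0]],[[0,0,0],[0,0,0]],[[0,0,0],[0,0,0]],[[0,0,0],[0,0,0]],[[0,0,0],[0,0,0]],[[0,0,0],[0,0,0]]]' --jaw 0 --grip_force 20

```text
time_s: 20.58
position: [0.5325, 0.0873, 0.086]
tool_rot: [[0.254, 0.967, 0.004], [0.967, -0.254, -0.0], [0.001, 0.004, -1.0]]
ft_force: [5.1, -0.6, -1.7]
grip_width: 0.0092
gripper_force: 21.7
```

```bash
cat > arc.py <<'E'
import sys,numpy as np
from rig import env
s=env.observe();p=np.array(s['position']);R=np.array(s['tool_rot'])
bx=np.array([np.cos(np.radians(-14.8)),np.sin(np.radians(-14.8)),0]);h=np.array([.634,.061,.066])+.065*bx
g=p+[0,0,.019]; v=g-h; r0=np.hypot(v@bx,v[2]); a0=np.arctan2(v[2],-(v@bx)); print('p',p.round(4),'w',s['grip_width'],'F',np.round(s['ft_force'],1),'r',r0.round(4),'guard ang',(a0-.023).round(3))
for a in map(float,sys.argv[1:]):
    a+=.023;d=r0*(np.array([0,0,np.sin(a)-np.sin(a0)])-bx*(np.cos(a)-np.cos(a0)))
    print(round(a-.023,2),(R.T@d/.3).round(3).tolist())
E
python3 arc.py .3 .4 .5 .6 .7 .8 .9 1.0
```

```text
p [0.5325 0.0873 0.086 ] w 0.009203243021163333 F [ 5.1 -0.6 -1.7] r 0.1742 guard ang 0.203
0.3 [0.0, 0.015, -0.054]
0.4 [0.0, 0.037, -0.108]
0.5 [0.0, 0.063, -0.16]
0.6 [0.0, 0.095, -0.208]
0.7 [-0.0, 0.131, -0.254]
0.8 [-0.0, 0.172, -0.295]
0.9 [-0.0, 0.217, -0.332]
1.0 [-0.0, 0.265, -0.365]
```

Emit:
step_arm --targets '[[[0,0.015,-0.054],[0,0,0]],[[0,0.037,-0.108],[0,0,0]],[[0,0.063,-0.16],[0,0,0]],[[0,0.095,-0.208],[0,0,0]],[[0,0.131,-0.254],[0,0,0]],[[0,0.172,-0.295],[0,0,0]],[[0,0.217,-0.332],[0,0,0]],[[0,0.265,-0.365],[0,0,0]],[[0,0.265,-0.365],[0,0,0]]]'

```text
time_s: 21.33
position: [0.6094, 0.0672, 0.1979]
tool_rot: [[0.254, 0.967, 0.003], [0.967, -0.254, 0.0], [0.001, 0.003, -1.0]]
ft_force: [-8.3, 1.2, 13.2]
grip_width: 0.0092
gripper_force: 22.6
```

```bash
python3 arc.py 1.1 1.2 1.3 1.4 1.5 1.6 1.65
```

```text
p [0.6094 0.0672 0.1979] w 0.009225098563756395 F [-8.3  1.2 13.2] r 0.1759 guard ang 1.008
1.1 [-0.0, 0.047, -0.025]
1.2 [-0.0, 0.101, -0.048]
1.3 [-0.0, 0.157, -0.065]
1.4 [-0.0, 0.215, -0.076]
1.5 [-0.0, 0.273, -0.082]
1.6 [-0.0, 0.332, -0.081]
1.65 [-0.0, 0.361, -0.079]
```

Emit:
step_arm --targets '[[[0,0.047,-0.026],[0,0,0]],[[0,0.101,-0.05],[0,0,0]],[[0,0.157,-0.068],[0,0,0]],[[0,0.215,-0.08],[0,0,0]],[[0,0.273,-0.086],[0,0,0]],[[0,0.332,-0.085],[0,0,0]],[[0,0.361,-0.083],[0,0,0]],[[0,0.361,-0.083],[0,0,0]]]'

```text
time_s: 22.0
position: [0.7144, 0.0396, 0.2205]
tool_rot: [[0.254, 0.967, 0.003], [0.967, -0.254, 0.0], [0.001, 0.003, -1.0]]
ft_force: [0.6, 0.1, 4.4]
grip_width: 0.0089
gripper_force: 22.8
```

```bash
python3 arc.py 1.65; python3 m.py
```

```text
p [0.7144 0.0396 0.2205] w 0.008901027351300253 F [0.6 0.1 4.4] r 0.1745 guard ang 1.652
1.65 [0.0, -0.001, -0.0]
t 22.0 p [0.7144 0.0396 0.2205] yaw 75.27 tilt 0.17 w 0.0089 F [0.6 0.1 4.4] gf 22.8 q [-6. 40. 44.  0. 96.  8.]
```

Emit:
step_arm --targets '[[[0,0,0],[0,0,0]],[[0,0,0],[0,0,0]],[[0,0,0],[0,0,0]],[[0,0,-0.08],[0,0,0]],[[0,0,-0.16],[0,0,0]],[[0,-0.1,-0.2],[0,0,0]],[[0,-0.25,-0.2],[0,0,0.15]],[[0,-0.4,-0.2],[0,0,0.3]],[[0,-0.52,-0.2],[0,0,0.45]],[[0,-0.65,-0.2],[0,0,0.6]]]' --jaw 32

```text
time_s: 22.83
position: [0.5213, 0.0899, 0.2796]
tool_rot: [[0.67, 0.743, -0.0], [0.743, -0.67, 0.0], [-0.0, -0.0, -1.0]]
ft_force: [0.7, -0.5, 0.9]
grip_width: 0.0322
gripper_force: 0.0
```

Emit:
step_arm --targets '[[[0,0,0],[0,0,0.15]],[[0,0,0],[0,0,0.3]],[[0,0,0],[0,0,0.45]],[[0,0,0],[0,0,0.6]],[[0,0,0],[0,0,0.75]],[[0,0,0],[0,0,0.9]],[[0,0,0],[0,0,1]],[[0,0,0],[0,0,1]]]' --jaw 82

```text
time_s: 23.5
position: [0.5237, 0.0895, 0.2798]
tool_rot: [[0.998, 0.055, -0.0], [0.055, -0.998, -0.0], [-0.0, -0.0, -1.0]]
ft_force: [0.2, 0.2, -0.1]
grip_width: 0.0822
gripper_force: 0.0
```

```bash
python3 m.py .4377 .0077 .18 -14.8 .4377 .0077 .11 -14.8
```

```text
t 23.5 p [0.5237 0.0895 0.2798] yaw 3.15 tilt 0.02 w 0.0822 F [ 0.2  0.2 -0.1] gf 0.0 q [-3. 18. 72. -0. 90. 84.]
to 0.4377 0.0077 0.18 -> [-0.3012, 0.2564, 0.3326] [0.0, 0.0004, 0.3989] rows 4
to 0.4377 0.0077 0.11 -> [-0.3011, 0.2564, 0.566] [0.0, 0.0004, 0.3989] rows 5
```

Emit:
step_arm --targets '[[[-0.301,0.256,0.1],[0,0,0.15]],[[-0.301,0.256,0.2],[0,0,0.3]],[[-0.301,0.256,0.33],[0,0,0.399]],[[-0.301,0.256,0.33],[0,0,0.399]],[[-0.301,0.256,0.45],[0,0,0.399]],[[-0.301,0.256,0.56],[0,0,0.399]],[[-0.301,0.256,0.566],[0,0,0.399]],[[-0.301,0.256,0.566],[0,0,0.399]]]'

```text
time_s: 24.17
position: [0.4379, 0.0076, 0.1096]
tool_rot: [[0.968, -0.251, -0.003], [-0.251, -0.968, 0.001], [-0.003, 0.0, -1.0]]
ft_force: [-0.1, 0.7, -0.0]
grip_width: 0.0818
gripper_force: 0.0
```

```bash
python3 m.py .4377 .0077 .018 -14.8
```

```text
t 24.17 p [0.4379 0.0076 0.1096] yaw -14.56 tilt 0.17 w 0.0818 F [-0.1  0.7 -0. ] gf 0.0 q [-15.  19. 102.  -0.  59.  90.]
to 0.4377 0.0077 0.018 -> [0.0001, -0.0, 0.3054] [0.0, 0.0037, 0.0053] rows 3
```

Emit:
step_arm --targets '[[[0,0,0.06],[0,0,0]],[[0,0,0.12],[0,0,0]],[[0,0,0.18],[0,0,0]],[[0,0,0.23],[0,0,0]],[[0,0,0.27],[0,0,0]],[[0,0,0.295],[0,0,0]],[[0,0,0.305],[0,0,0]],[[0,0,0.305],[0,0,0]],[[0,0,0.305],[0,0,0]]]'

```text
time_s: 24.92
position: [0.4392, 0.0074, 0.0194]
tool_rot: [[0.968, -0.252, 0.002], [-0.252, -0.968, -0.0], [0.002, -0.0, -1.0]]
ft_force: [-0.1, 0.2, -0.4]
grip_width: 0.0822
gripper_force: 0.0
```

Emit:
step_arm --targets '[[[0,0,0],[0,0,0]],[[0,0,0],[0,0,0]],[[0,0,0],[0,0,0]],[[0,0,0],[0,0,0]],[[0,0,0],[0,0,0]],[[0,0,0],[0,0,0]],[[0,0,0],[0,0,0]]]' --jaw 45 --grip_force 45

```text
time_s: 25.5
position: [0.4389, 0.0074, 0.0193]
tool_rot: [[0.968, -0.253, 0.002], [-0.253, -0.968, -0.001], [0.002, 0.0, -1.0]]
ft_force: [0.1, -0.2, 7.9]
grip_width: 0.0588
gripper_force: 46.7
```

Emit:
step_arm --targets '[[[0,0,-0.1],[0,0,0]],[[0,0,-0.2],[0,0,0]],[[0,0,-0.32],[0,0,0]],[[0,0,-0.44],[0,0,0]],[[0,0,-0.5],[0,0,0]],[[0,0,-0.5],[0,0,0]],[[0,0,-0.5],[0,0,0]]]'

```text
time_s: 26.08
position: [0.4383, 0.0076, 0.1687]
tool_rot: [[0.968, -0.253, 0.001], [-0.253, -0.968, -0.0], [0.001, -0.0, -1.0]]
ft_force: [-0.6, 0.4, -2.5]
grip_width: 0.0588
gripper_force: 50.2
```

```bash
python3 m.py .634 .061 .168 -14.8; python3 -c "
from h import *
d=snap('side');cv2.imwrite('pics/o1.png',d['img'][:,:,::-1])
d=snap('top')
import numpy as np;np.savez('t_open.npz',**d);W=cloud(d)
for n,(a,b,c,e),lo in (('soap',(100,255,165,325),.022),('brush',(405,185,475,270),.033),('cup',(145,195,195,245),.042)):
    P=W[b:e,a:c].reshape(-1,3);P=P[P[:,2]>lo];r=cv2.minAreaRect((P[:,:2]*1000).astype(np.float32));print(n,np.round(r[0],1),np.round(r[1],1),round(r[2],1),'z',np.median(P[:,2]).round(4))
"
```

```text
t 26.08 p [0.4383 0.0076 0.1687] yaw -14.65 tilt 0.08 w 0.0588 F [-0.6  0.4 -2.5] gf 50.2 q [-15.  14.  97.   0.  68.  90.]
to 0.634 0.061 0.168 -> [0.586, -0.3372, 0.0031] [-0.0, -0.0019, 0.0034] rows 5
soap [468.4 382.1] [47.9 71.9] 82.3 z 0.035
brush [ 584.5 -279.5] [ 40.7 151.6] 63.6 z 0.044
cup [621.2 313.3] [39.1 39.6] 0.9 z 0.0506
```

View pics/o1.png

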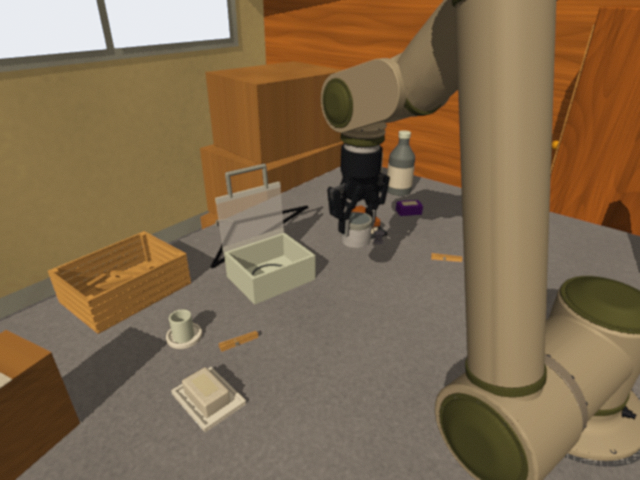

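The side view shows the guard standing open, the cup in its dish (183,330), the soap in its dish (208,392), and the tin held. The soap and cup also measure centred within about 2 mm. Now over the box.

Emit:
step_arm --targets '[[[0.1,-0.06,0],[0,0,0]],[[0.22,-0.12,0],[0,0,0]],[[0.34,-0.19,0],[0,0,0]],[[0.44,-0.25,0],[0,0,0]],[[0.52,-0.3,0],[0,0,0]],[[0.57,-0.33,0],[0,0,0]],[[0.586,-0.337,0],[0,0,0]],[[0.586,-0.337,0],[0,0,0]],[[0.586,-0.337,0],[0,0,0]]]'

```text
time_s: 26.93
position: [0.6331, 0.0606, 0.167]
tool_rot: [[0.967, -0.253, -0.003], [-0.253, -0.967, 0.0], [-0.003, 0.001, -1.0]]
ft_force: [0.1, 0.5, -1.4]
grip_width: 0.0588
gripper_force: 50.2
```

```bash
python3 m.py .634 .061 .08 -14.8 .634 .061 .0262 -14.8
```

```text
t 26.93 p [0.6331 0.0606 0.167 ] yaw -14.66 tilt 0.17 w 0.0588 F [ 0.1  0.5 -1.4] gf 50.2 q [-5. 33. 65. -0. 81. 99.]
to 0.634 0.061 0.08 -> [0.0034, -0.0022, 0.29] [0.0008, 0.0036, 0.003] rows 3
to 0.634 0.061 0.0262 -> [0.0039, -0.0023, 0.4693] [0.0008, 0.0036, 0.003] rows 4
```

Emit:
step_arm --targets '[[[0.001,-0.001,0.06],[0,0,0]],[[0.001,-0.001,0.13],[0,0,0]],[[0.001,-0.001,0.2],[0,0,0]],[[0.001,-0.001,0.26],[0,0,0]],[[0.001,-0.001,0.3],[0,0,0]],[[0.001,-0.001,0.34],[0,0,0]],[[0.001,-0.001,0.38],[0,0,0]],[[0.001,-0.001,0.42],[0,0,0]],[[0.001,-0.001,0.44],[0,0,0]],[[0.001,-0.001,0.44],[0,0,0]]]'

```text
time_s: 27.77
position: [0.6329, 0.0608, 0.0353]
tool_rot: [[0.967, -0.253, -0.003], [-0.253, -0.967, 0.0], [-0.003, 0.001, -1.0]]
ft_force: [-0.5, 0.1, -0.9]
grip_width: 0.0589
gripper_force: 50.2
```

Emit:
step_arm --targets '[[[0,0,0.01],[0,0,0]],[[0,0,0.02],[0,0,0]],[[0,0,0.028],[0,0,0]],[[0,0,0.033],[0,0,0]],[[0,0,0.033],[0,0,0]],[[0,0,0.033],[0,0,0]]]'

```text
time_s: 28.27
position: [0.6345, 0.0611, 0.0266]
tool_rot: [[0.967, -0.253, 0.0], [-0.253, -0.967, 0.0], [0.0, -0.0, -1.0]]
ft_force: [-0.6, 0.4, -1.5]
grip_width: 0.0586
gripper_force: 50.2
```

Not quite in contact yet, with about 1 mm to go. I'm lowering slightly, releasing and withdrawing.

Emit:
step_arm --targets '[[[0,0,0.003],[0,0,0]],[[0,0,0.003],[0,0,0]],[[0,0,0.003],[0,0,0]]]'

```text
time_s: 28.52
position: [0.6345, 0.0611, 0.0257]
tool_rot: [[0.967, -0.253, 0.0], [-0.253, -0.967, -0.0], [0.0, -0.0, -1.0]]
ft_force: [-0.3, -0.0, -1.4]
grip_width: 0.0586
gripper_force: 50.2
```

Emit:
step_arm --targets '[[[0,0,0],[0,0,0]],[[0,0,0],[0,0,0]],[[0,0,0],[0,0,0]],[[0,0,0],[0,0,0]],[[0,0,0],[0,0,0]]]' --jaw 76

```text
time_s: 28.93
position: [0.6345, 0.0611, 0.0257]
tool_rot: [[0.967, -0.253, 0.0], [-0.253, -0.967, -0.0], [0.0, -0.0, -1.0]]
ft_force: [0.0, -0.2, -0.4]
grip_width: 0.0761
gripper_force: 0.0
```

Emit:
step_arm --targets '[[[0,0,-0.05],[0,0,0]],[[0,0,-0.12],[0,0,0]],[[0,0,-0.22],[0,0,0]],[[0,0,-0.33],[0,0,0]],[[-0.1,0,-0.44],[0,0,0]],[[-0.2,0,-0.55],[0,0,0]],[[-0.3,0,-0.66],[0,0,0]],[[-0.4,0,-0.77],[0,0,0]],[[-0.5,0,-0.85],[0,0,0]],[[-0.5,0,-0.85],[0,0,0]]]'

```text
time_s: 29.77
position: [0.487, 0.1002, 0.2857]
tool_rot: [[0.968, -0.252, 0.007], [-0.252, -0.968, 0.0], [0.007, -0.002, -1.0]]
ft_force: [0.8, 0.7, 1.4]
grip_width: 0.0761
gripper_force: 0.0
```

```bash
python3 m.py; python3 -c "
from h import *
d=snap('side');i1=d['img'][150:310,200:340];d=snap('top');i2=d['img'][160:265,225:335]
W=cloud(d);P=W[185:240,250:315].reshape(-1,3);P=P[(P[:,2]>.045)&(P[:,2]<.063)];print(len(P),np.median(P[:,2]),cv2.minAreaRect((P[:,:2]*1000).astype(np.float32)))
cv2.imwrite('pics/p1.png',np.hstack([cv2.resize(i1,(420,480)),cv2.resize(i2,(380,480))])[:,:,::-1])"
```

```text
t 29.77 p [0.487  0.1002 0.2857] yaw -14.57 tilt 0.42 w 0.0761 F [0.8 0.7 1.4] gf 0.0 q [ -2.  14.  77.   0.  89. 103.]
441 0.056096417074963156 ((624.6343994140625, 59.90452575683594), (138.56329345703125, 121.56643676757812), 88.89463806152344)
```

View pics/p1.png

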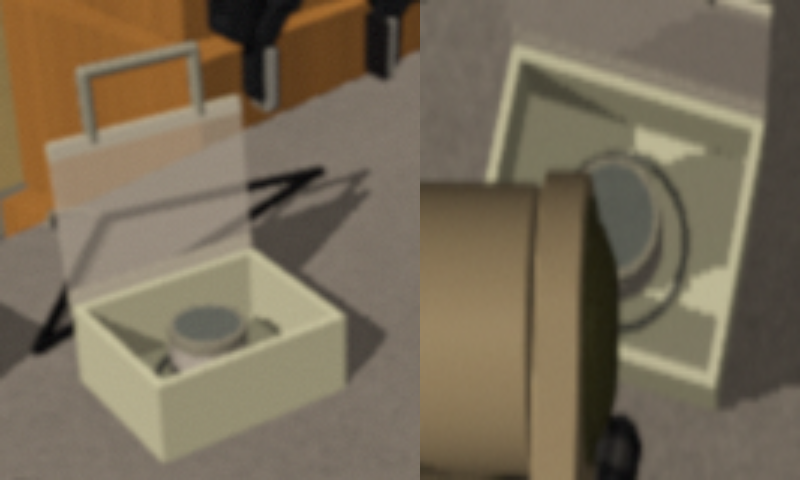

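The tin stands upright inside the collar (side crop (207,335)). Now I turn the wrist back and regrasp the handle.

Emit:
step_arm --targets '[[[0,0,0],[0,0,-0.15]],[[0,0,0],[0,0,-0.3]],[[0,0,0],[0,0,-0.45]],[[0,0,0],[0,0,-0.6]],[[0,0,0],[0,0,-0.75]],[[0,0,0],[0,0,-0.9]],[[0,0,0],[0,0,-1]],[[0,0,0],[0,0,-1]]]' --jaw 36

```text
time_s: 30.53
position: [0.4901, 0.0985, 0.2785]
tool_rot: [[0.862, 0.507, -0.003], [0.507, -0.862, 0.0], [-0.003, -0.002, -1.0]]
ft_force: [-0.2, -0.2, 1.6]
grip_width: 0.0358
gripper_force: 0.0
```

Emit:
step_arm --targets '[[[0,0,0],[0,0,-0.15]],[[0,0,0],[0,0,-0.3]],[[0,0,0],[0,0,-0.45]],[[0,0,0],[0,0,-0.6]],[[0,0,0],[0,0,-0.75]],[[0,0,0],[0,0,-0.9]],[[0,0,0],[0,0,-1]],[[0,0,0],[0,0,-1]]]'

```text
time_s: 31.2
position: [0.4899, 0.0987, 0.2792]
tool_rot: [[0.253, 0.967, -0.002], [0.967, -0.253, 0.0], [-0.0, -0.002, -1.0]]
ft_force: [-1.3, 0.8, -0.8]
grip_width: 0.0361
gripper_force: 0.0
```

```bash
python3 m.py .7144 .0396 .2805 75.3 .7144 .0396 .221 75.3
```

```text
t 31.2 p [0.4899 0.0987 0.2792] yaw 75.33 tilt 0.12 w 0.0361 F [-1.3  0.8 -0.8] gf 0.0 q [-2. 15. 77. -0. 89. 12.]
to 0.7144 0.0396 0.2805 -> [-0.0011, 0.7739, -0.0058] [-0.0026, 0.0006, 0.0006] rows 6
to 0.7144 0.0396 0.221 -> [-0.001, 0.7743, 0.1925] [-0.0026, 0.0006, 0.0006] rows 6
```

Emit:
step_arm --targets '[[[0,0.12,-0.02],[0,0,0]],[[0,0.25,-0.02],[0,0,0]],[[0,0.38,-0.02],[0,0,0]],[[0,0.51,-0.02],[0,0,0]],[[0,0.63,-0.02],[0,0,0]],[[0,0.72,-0.02],[0,0,0]],[[0,0.765,-0.02],[0,0,0]],[[0,0.774,-0.02],[0,0,0]],[[0,0.774,-0.02],[0,0,0]],[[0,0.774,-0.02],[0,0,0]]]'

```text
time_s: 32.03
position: [0.7136, 0.0404, 0.2861]
tool_rot: [[0.255, 0.967, -0.001], [0.967, -0.255, 0.0], [-0.0, -0.001, -1.0]]
ft_force: [-0.4, -0.1, 0.3]
grip_width: 0.0362
gripper_force: 0.0
```

Emit:
step_arm --targets '[[[0,0,0.05],[0,0,0]],[[0,0,0.1],[0,0,0]],[[0,0,0.15],[0,0,0]],[[0,0,0.19],[0,0,0]],[[0,0,0.212],[0,0,0]],[[0,0,0.212],[0,0,0]],[[0,0,0.212],[0,0,0]]]'

```text
time_s: 32.62
position: [0.7137, 0.0405, 0.2239]
tool_rot: [[0.253, 0.967, 0.001], [0.967, -0.253, -0.0], [0.0, 0.001, -1.0]]
ft_force: [0.6, -0.3, -0.3]
grip_width: 0.0358
gripper_force: 0.0
```

Emit:
step_arm --targets '[[[0,0,0],[0,0,0]],[[0,0,0],[0,0,0]],[[0,0,0],[0,0,0]],[[0,0,0],[0,0,0]],[[0,0,0],[0,0,0]],[[0,0,0],[0,0,0]]]' --jaw 0 --grip_force 20

```text
time_s: 33.12
position: [0.7143, 0.0403, 0.2241]
tool_rot: [[0.253, 0.967, 0.002], [0.967, -0.253, -0.0], [0.0, 0.002, -1.0]]
ft_force: [-0.3, 0.6, 5.3]
grip_width: 0.0089
gripper_force: 19.9
```

```bash
python3 arc.py 1.55 1.45 1.35 1.25 1.15 1.05 .95 .85 .8
```

```text
p [0.7143 0.0403 0.2241] w 0.008928400803853443 F [-0.3  0.6  5.3] r 0.178 guard ang 1.649
1.55 [0.0, -0.058, -0.003]
1.45 [0.0, -0.118, -0.0]
1.35 [0.0, -0.176, 0.008]
1.25 [0.001, -0.234, 0.023]
1.15 [0.001, -0.29, 0.043]
1.05 [0.001, -0.343, 0.068]
0.95 [0.001, -0.394, 0.099]
0.85 [0.001, -0.441, 0.135]
0.8 [0.001, -0.463, 0.154]
```

Emit:
step_arm --targets '[[[0,-0.057,-0.003],[0,0,0]],[[0,-0.116,0],[0,0,0]],[[0,-0.173,0.008],[0,0,0]],[[0,-0.23,0.022],[0,0,0]],[[0,-0.285,0.042],[0,0,0]],[[0,-0.337,0.067],[0,0,0]],[[0,-0.387,0.097],[0,0,0]],[[0,-0.433,0.133],[0,0,0]],[[0,-0.455,0.151],[0,0,0]],[[0,-0.455,0.151],[0,0,0]]]'

```text
time_s: 33.95
position: [0.5803, 0.0752, 0.1767]
tool_rot: [[0.253, 0.968, -0.003], [0.968, -0.253, 0.0], [-0.0, -0.003, -1.0]]
ft_force: [-1.8, 0.7, 0.6]
grip_width: 0.009
gripper_force: 19.9
```

```bash
python3 arc.py .7 .6 .5 .4 .3 .2 .12 .06
```

```text
p [0.5803 0.0752 0.1767] w 0.009035535034248157 F [-1.8  0.7  0.6] r 0.1771 guard ang 0.799
0.7 [0.0, -0.041, 0.042]
0.6 [0.0, -0.077, 0.088]
0.5 [0.0, -0.109, 0.138]
0.4 [0.0, -0.136, 0.19]
0.3 [0.001, -0.157, 0.245]
0.2 [0.001, -0.173, 0.302]
0.12 [0.001, -0.181, 0.349]
0.06 [0.001, -0.185, 0.384]
```

Emit:
step_arm --targets '[[[0,-0.041,0.042],[0,0,0]],[[0,-0.076,0.087],[0,0,0]],[[0,-0.108,0.136],[0,0,0]],[[0,-0.134,0.188],[0,0,0]],[[0,-0.155,0.242],[0,0,0]],[[0,-0.171,0.299],[0,0,0]],[[0,-0.179,0.345],[0,0,0]],[[0,-0.183,0.38],[0,0,0]],[[0,-0.183,0.38],[0,0,0]]]'

```text
time_s: 34.7
position: [0.529, 0.0887, 0.0623]
tool_rot: [[0.253, 0.967, -0.001], [0.967, -0.253, 0.0], [0.0, -0.001, -1.0]]
ft_force: [-0.5, 0.3, -0.8]
grip_width: 0.0088
gripper_force: 20.4
```

```bash
python3 arc.py .03 0 -.01
```

```text
p [0.529  0.0887 0.0623] w 0.008781155061962444 F [-0.5  0.3 -0.8] r 0.1742 guard ang 0.065
0.03 [0.0, -0.001, 0.02]
0.0 [0.0, -0.002, 0.038]
-0.01 [0.0, -0.002, 0.044]
```

Emit:
step_arm --targets '[[[0,-0.001,0.008],[0,0,0]],[[0,-0.001,0.016],[0,0,0]],[[0,-0.001,0.022],[0,0,0]],[[0,-0.001,0.027],[0,0,0]],[[0,-0.001,0.027],[0,0,0]],[[0,-0.001,0.027],[0,0,0]]]'

```text
time_s: 35.2
position: [0.5287, 0.0888, 0.0557]
tool_rot: [[0.253, 0.967, 0.0], [0.967, -0.253, 0.0], [0.0, 0.0, -1.0]]
ft_force: [0.1, 0.8, -0.5]
grip_width: 0.0089
gripper_force: 20.5
```

Emit:
step_arm --targets '[[[0,0,0.003],[0,0,0]],[[0,0,0.006],[0,0,0]],[[0,0,0.006],[0,0,0]],[[0,0,0.006],[0,0,0]]]'

```text
time_s: 35.53
position: [0.5287, 0.0888, 0.0538]
tool_rot: [[0.253, 0.967, 0.0], [0.967, -0.253, 0.0], [0.0, 0.0, -1.0]]
ft_force: [-0.2, 1.0, -0.0]
grip_width: 0.0091
gripper_force: 20.5
```

Emit:
step_arm --targets '[[[0,0,0.003],[0,0,0]],[[0,0,0.006],[0,0,0]],[[0,0,0.006],[0,0,0]],[[0,0,0.006],[0,0,0]]]'

```text
time_s: 35.87
position: [0.5287, 0.0888, 0.0528]
tool_rot: [[0.253, 0.967, 0.001], [0.967, -0.253, -0.0], [0.0, 0.001, -1.0]]
ft_force: [-2.5, 1.0, 8.6]
grip_width: 0.009
gripper_force: 21.4
```

Emit:
step_arm --targets '[[[0,0,0.003],[0,0,0]],[[0,0,0.006],[0,0,0]],[[0,0,0.006],[0,0,0]],[[0,0,0.006],[0,0,0]]]'

```text
time_s: 36.2
position: [0.5287, 0.0888, 0.0523]
tool_rot: [[0.253, 0.968, 0.002], [0.968, -0.253, -0.0], [0.0, 0.002, -1.0]]
ft_force: [-6.2, 0.1, 22.6]
grip_width: 0.009
gripper_force: 22.6
```

The reaction of 22 N shows the guard is seated. I'm easing off, releasing, withdrawing and checking.

Emit:
step_arm --targets '[[[0,0,0],[0,0,0]],[[0,0,0],[0,0,0]],[[0,0,0],[0,0,0]],[[0,0,0],[0,0,0]],[[0,0,0],[0,0,0]]]' --jaw 32

```text
time_s: 36.62
position: [0.5285, 0.0887, 0.0499]
tool_rot: [[0.253, 0.967, -0.001], [0.967, -0.253, 0.0], [-0.0, -0.001, -1.0]]
ft_force: [-0.7, 0.0, -0.2]
grip_width: 0.032
gripper_force: 0.0
```

Emit:
step_arm --targets '[[[0,0,-0.05],[0,0,0]],[[0,0,-0.12],[0,0,0]],[[0,0,-0.22],[0,0,0]],[[0,0,-0.33],[0,0,0]],[[0,0,-0.45],[0,0,0]],[[0.5,-0.3,-0.55],[0,0,0]],[[-1.0,-0.3,-0.6],[0,0,0]],[[-1.0,-0.3,-0.6],[0,0,0]],[[-1.0,-0.3,-0.6],[0,0,0]],[[-1.0,-0.3,-0.6],[0,0,0]]]'

```text
time_s: 37.45
position: [0.4426, -0.0208, 0.2107]
tool_rot: [[0.25, 0.968, -0.0], [0.968, -0.25, -0.0], [-0.0, -0.0, -1.0]]
ft_force: [0.3, -0.7, 1.3]
grip_width: 0.032
gripper_force: 0.0
```

Emit:
step_arm --targets '[[[-0.8,-0.2,-0.1],[0,0,0]],[[-0.8,-0.2,-0.1],[0,0,0]],[[-0.8,-0.2,-0.1],[0,0,0]],[[-0.8,-0.2,-0.1],[0,0,0]],[[-0.8,-0.2,-0.1],[0,0,0]],[[-0.8,-0.2,-0.1],[0,0,0]],[[-0.8,-0.2,-0.1],[0,0,0]],[[-0.8,-0.2,-0.1],[0,0,0]]]'

```text
time_s: 38.12
position: [0.324, -0.2389, 0.2405]
tool_rot: [[0.258, 0.966, -0.0], [0.966, -0.258, 0.0], [0.0, -0.0, -1.0]]
ft_force: [1.4, 0.2, 0.4]
grip_width: 0.0318
gripper_force: 0.0
```

```bash
python3 m.py; python3 -c "
from h import *
s=snap('side');d=snap('top');i1=s['img'][200:310,200:330];i2=d['img'][150:340,100:480]
W=cloud(d);m=np.zeros((480,640),bool);m[235:275,240:300]=1
B=np.nan_to_num(W);Q=B[m&(B[:,:,2]>.05)];r=Q[Q[:,0]<np.percentile(Q[:,0],30)];print('bar z',np.median(r,0),len(Q),'max z box',np.percentile(B[165:262,230:330,2],99))
for n,(a,b,c,e),lo in (('soap',(100,255,165,325),.022),('brush',(415,185,475,270),.037),('cup',(145,195,195,245),.042)):
    P=W[b:e,a:c].reshape(-1,3);P=P[P[:,2]>lo]
    if len(P): r=cv2.minAreaRect((P[:,:2]*1000).astype(np.float32));print(n,np.round(r[0],1),np.round(r[1],1),round(r[2],1),'z',np.median(P[:,2]).round(4))
cv2.imwrite('pics/f1.png',np.vstack([cv2.resize(i2,(600,300)),np.pad(cv2.resize(i1,(355,300)),((0,0),(0,245),(0,0)))])[:,:,::-1])"
```

```text
t 38.12 p [ 0.324  -0.2389  0.2405] yaw 75.08 tilt 0.01 w 0.0318 F [1.4 0.2 0.4] gf 0.0 q [-53.   6.  94.   0.  79. -38.]
bar z [0.52190201 0.06710085 0.0737841 ] 559 max z box 0.07667184112238865
soap [468.3 382.3] [49.2 72.2] 82.6 z 0.035
brush [ 603.8 -289.3] [ 40.6 106.8] 62.9 z 0.0442
cup [621.4 313.6] [40.6 39. ] 43.4 z 0.051
```

View pics/f1.png

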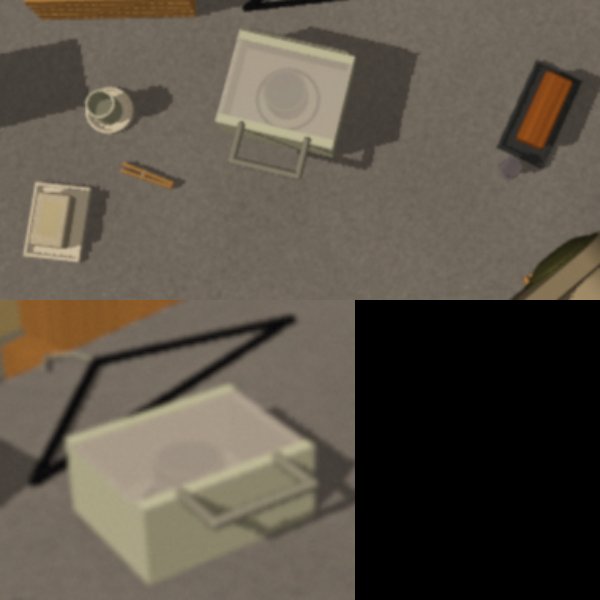

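The final view shows everything in place. The guard lies flat with its bar at z 0.074, the tin is in the collar at (287,95), and the brush, soap and cup are centred in their places. Handing in.

```bash
python3 -c "
from rig import close_job
print(close_job())"
```

```text
the job is handed in; nothing more can be done
None
```

I handed the job in at about 38 s: brush, soap and cup are in their places, and the tin stands in the collar with the guard closed; the hand-in gave no verdict.

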